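Fit booklet supports to a counter rack with cam locks

TASK

Fit every white booklet support on the desk to the grey rack base, each at a slot of its own: stand it on the desk with its bolt through the slot and turn that cam lock clockwise with the screwdriver until the bolt is caught and the support is drawn in tight and square against the base's front face. Hold the supports gently, with no more than about 50 N of grip, because they dent, turn the cams with the screwdriver only, never with the fingers, and leave the pile of booklets and the stamp alone. When all supports are locked, stand the screwdriver back in its holder.

Things in the scene. Friction and masses are not known exactly. Their poses are not given: they have to be found in the camera images.
- rack_base: Fixed grey plinth, 100 mm deep (x), 360 long (y), 46 high. Origin: at desk level, middle of its front face (the one towards the robot); x points into the plinth, away from the robot, y left along the face, z up. In front of each cam the face has a slot 16 wide, open at the top, floor 10 above the desk; behind it two rails, 12 apart, 23 high, flared at the front, lead the bolt under the cam.
- station0 (a point): Point on the axis of the left (y = +115 mm) cam, level with the top faces of cam and plinth, 46 mm above the desk, 30 behind the plinth's front face; axes as the plinth's. A cam catches bolt heads whose axis is 9.5 to 12.5 mm in front of its own (support 3 to 6 mm off the face); its core stops the head at about 10.
- cam0 (a joint): Angle (rad) of the left (y = +115 mm) aluminium cam, 0 open; grows to 2.3 (stop) turning clockwise from above. Disc of 44 mm diameter, top 46 above the desk. Cross recess in its middle: arms 6 wide, reaching 12 from the axis, 9 deep (floor 37 above the desk). At 0 the arms lie along the plinth's x and y and the mouth under the disc is open to the slot (a dark mark on the disc points to it).
- station1 (a point): Point on the axis of the middle (y = 0) cam, level with the top faces of cam and plinth, 46 mm above the desk, 30 behind the plinth's front face; axes as the plinth's. A support is home when its bolt head's axis is 6.5 mm in front of this axis and its front face is flush with the plinth's.
- cam1 (a joint): Angle (rad) of the middle (y = 0) aluminium cam, 0 open; grows to 2.3 (stop) turning clockwise from above. Its two-pronged hook passes above and below the bolt's shank (gap 15.5 to 24.5 mm above the desk); it begins to catch a head at about 0.5 and has drawn it home by about 2. Disc and recess as cam0.
- station2 (a point): Point on the axis of the right (y = -115 mm) cam, level with the top faces of cam and plinth, 46 mm above the desk, 30 behind the plinth's front face; axes as the plinth's. A turned cam bars a bolt head's way in; it can be turned back with the screwdriver.
- cam2 (a joint): Angle (rad) of the right (y = -115 mm) aluminium cam, 0 open; grows to 2.3 (stop) turning clockwise from above. It stays where it is left and resists with about 0.1 N m; the cross has some 0.15 rad of play about the blade. Disc and recess as cam0, hook as cam1.
- support0_grip (a point): Booklet support (two or three alike; absent: None), loose, 0.26 kg, white: upright 18 mm thick (x), 80 wide, 110 high, a foot 10 high reaching 45 out at the bottom of its back (-x). Point: middle of the upright's thickness and width, 84 above its underside, 9 behind its front face. x points along the bolt, out of the front face; z up. Hollow: dents if squeezed.
- support0_bolt (a point): Centre of the head of that support's bolt: an upright steel barrel 8 mm in diameter and 18 high on a level shank 6 in diameter (10.4 in the 8.5 next to the upright); 20 above the support's underside, 23.5 in front of its front face, in the middle of its width. Axes as the support's.
- support1_grip (a point): Booklet support (two or three alike; absent: None), loose, 0.26 kg, white: upright 18 mm thick (x), 80 wide, 110 high, a foot 10 high reaching 45 out at the bottom of its back (-x). Point: middle of the upright's thickness and width, 84 above its underside, 9 behind its front face. x points along the bolt, out of the front face; z up. Hollow: dents if squeezed.
- support1_bolt (a point): Centre of the head of that support's bolt: an upright steel barrel 8 mm in diameter and 18 high on a level shank 6 in diameter (10.4 in the 8.5 next to the upright); 20 above the support's underside, 23.5 in front of its front face, in the middle of its width. Axes as the support's.
- support2_grip (a point): Booklet support (two or three alike; absent: None), loose, 0.26 kg, white: upright 18 mm thick (x), 80 wide, 110 high, a foot 10 high reaching 45 out at the bottom of its back (-x). Point: middle of the upright's thickness and width, 84 above its underside, 9 behind its front face. x points along the bolt, out of the front face; z up. Hollow: dents if squeezed.
- support2_bolt (a point): Centre of the head of that support's bolt: an upright steel barrel 8 mm in diameter and 18 high on a level shank 6 in diameter (10.4 in the 8.5 next to the upright); 20 above the support's underside, 23.5 in front of its front face, in the middle of its width. Axes as the support's.
- driver_grip (a point): Screwdriver, 0.14 kg, 150 mm long, blade down in its holder at the start. Point: middle of its grey handle, 26 x 26 square, 64 long; below the handle a round shoulder 36 in diameter, 6 high, and a shaft 8 in diameter. z points from blade to handle; x and y are square to the handle's flats.
- driver_tip (a point): Blade tip of the screwdriver, on its axis 118 mm below the handle's middle: a cross of two blades, each 16 wide, 3.2 thick and 16 long, in line with the handle's flats.
- holder_mouth (a point): Centre of the mouth of the fixed black holder: square upright tube, 40 mm outside, 24 inside, 90 high on a 90 x 90 foot. The screwdriver hangs in it by its shoulder, any way round: blade tip 10 above the desk, handle's middle 38 above this point.
- booklets_mid (a point): Bystander: loose pile of maroon booklets 88 x 125 x 48 mm; this point is its centre.
- stamp_mid (a point): Bystander: wooden hand stamp, 38 mm in diameter, 70 high, standing loose beyond the plinth; this point is half-way up.
Mind the look-alikes: they are no part of the job. Leave any blue look-alike of the part that bears support1_grip alone. Of the things that look like the part that bears holder_mouth, the smaller one is meant.

How it is judged:
By the outcome, as a careful person would: the job done as asked, in the order asked, and still so for the second after the job is handed in, with the robot touching nothing.
Of support0, support1, support2 only 2 to 3 are there at a start; the rules pass over those that are not, and their reading is None.
At some moment in a run one of support0, support1, support2 may be knocked a few centimetres aside while the robot is not near it.
It also fails if it takes over 210 s, if anything falls off the work surface, if the arm or the gripper's body presses on something with over 40 N, if the wrist force passes 120 N, or if a joint passes its speed limit or range.

ROBOT

A 6-joint arm with a two-finger parallel gripper is mounted at the origin on the work surface. World frame = base frame: x ahead of the robot, y to its left, z up, the work surface at z = 0. Lengths are in m, angles in rad, forces in N, time in s.
With the tool pointing down it reaches from about 0.375 to 0.975 m from the base axis. Payload 3.8 kg.
Tool frame: the origin (TCP) lies at the very end of the fingers, on their centre line; the grasp point (between the pads) lies 19 mm behind it; z points along the fingers, x is the direction in which the jaws open and shut, and the axes are right-handed (so a half turn about z gives the same grasp; the last joint's range is limited). The gripper opens to 88 mm and grips with 3 to 60 N. Pads are 18 mm wide; open, the fingers measure 123 mm over their backs; the gripper's body (75 mm by 187 mm) begins 45 mm behind the grasp point.
Start: joints at [1.217, 0.264, 1.604, -0, 1.274, -0.037], TCP at [0.21, 0.641, 0.209] pointing down, gripper open.
Joint ranges: [-2.63, 2.63], [-0.94, 2.18], [0.31, 2.57], [-1.31, 4.45], [0, 2.66], [-2.55, 2.55]. Speed limits (rad/s): [2.57, 2.57, 3.14, 3.14, 3.14, 3.14].

INTERFACE

Orientations are given as a rotation vector (axis times angle).
In Python, from workcell import * gives the robot as it stands.
- The arm moves only by the tool jog_arm, never from a script. Its arguments are lists of equal length, an entry for each row: "hand": the finger opening in mm, from 0 to 88.1; "translation": the shift along the tool's x, y, z in mm, a list of three; "spin": the turn about the tool's z in rad. A call has 1 to 20 rows; each row is the pose to reach, as a shift and turn from the pose commanded when the call began, along the tool's axes at that moment; what a row does not reach only later rows make up. A row lasts 1/10 s, in which the tool goes at most 50 mm and 8.59 degrees, less where a joint would pass 70% of its speed; a pose out of reach is approached as far as the arm can. A call with a gripper value outside its range is refused whole. The fingers move at their own pace and stop on an object; the grip force is fixed at half the most. Time passes only in rows, so rows that repeat a pose let the fingers close. It gives the time, the measured TCP pose, the force and the opening at its end, in the units of the state.
- state(): the state, without advancing time (a new reading comes with each control period).
- camera(name): name is "scene" or "side" or "wrist"; returns a dict with "color" (400x640x3 uint8, blue, green, red), "fx", "fy", "cx", "cy" (pixels), "k1" (the pictures are not rectified: a ray, as slopes to the right and down, at radius r is drawn at 1 + k1 r^2 times it, then the intrinsics apply), "R" (3x3) and "t" (3): a world point X has camera coordinates R X + t. Camera axes: x right, y down, z forward; pixel columns grow to the right and rows downward; lengths in m; the calibration is good to about 2 mm. A picture is of the moment at which its call begins. There is no depth.
- hand_in(): hands the job in, once; it reports no verdict.
The state is a dict: "clock": time; "joint_pos": joint angles; "dq": joint speeds; "effort": joint torques, N m; "ee_pos": TCP position; "ee_rot": TCP orientation; "force": force on the tool from outside, world axes, zero at the start; "torque": the same for the moment, N m; "gripper_width": opening from 0.0 (shut) to 1.0 (fully open).
Only numpy, scipy, OpenCV 4.12 (cv2) and the standard library are available. Lean on these libraries where they do the work, as an engineer would, in place of code of your own. Each camera call takes 0.05 s, during which the arm holds its last target.

## Working session

There is one attempt and no reset: what is moved stays moved. The work goes in short steps, Python scripts to look and compute and a tool call to move; the robot and the scene stay as the last step left them, time stands still between calls to the robot, and variables do not carry over. Pictures are saved under pics/ and viewed, and the job is handed in when it is done.

Besides the shell and the picture viewer there is one more tool, called after "Emit:" as name(argument=value, ...) on one line, values as JSON. jog_arm: Moves the arm, as the interface text tells. Its arguments: {"type":"object","properties":{"hand":{"type":"array"},"translation":{"type":"array"},"spin":{"type":"array"}},"required":["hand","translation","spin"]}

```bash
ls; mkdir -p pics; python3 - <<'E'
from workcell import *
import cv2
print(state())
for n in ["scene","side","wrist"]:
    c=camera(n); cv2.imwrite(f"pics/{n}0.png",c["color"]); print(n,c["fx"],c["fy"],c["cx"],c["cy"],c["k1"],c["R"],c["t"])
E
```

```text
pics
{'clock': 0.0, 'joint_pos': array([ 1.21706272e+00,  2.64721773e-01,  1.60535848e+00,  8.43774753e-06,
        1.27370061e+00, -3.68761321e-02]), 'dq': array([-4.97640252e-05, -1.24534827e-03, -5.46768147e-04, -2.53621174e-04,
       -5.55259188e-04, -9.61152395e-04]), 'effort': array([ 4.30474329e-04, -5.02112103e+01, -3.56878746e+01,  7.29695521e-02,
        2.92337942e-02, -2.21336186e-04]), 'ee_pos': array([0.21003404, 0.64067918, 0.2075176 ]), 'ee_rot': array([ 2.54311139,  1.84243692, -0.00286191]), 'force': array([ 1.46436949, -0.12801225, -0.49009393]), 'torque': array([-0.01788909, -0.01899037,  0.00148221]), 'gripper_width': 0.9999127535010183}
scene 486.86321374555035 486.86321374555035 324.7355897642342 197.82080952022022 -0.05478990150315206 [[ 0.72995252  0.68344428  0.00855758]
 [ 0.53254034 -0.56084209 -0.63392187]
 [-0.42845082  0.46729012 -0.77334975]] [-0.40116271 -0.23284174  1.57604276]
side 404.22012620800876 404.22012620800876 322.84406801079547 201.72010318806684 -0.021084197210428826 [[ 0.7722965  -0.63525007  0.00393315]
 [-0.36850796 -0.45303451 -0.81176451]
 [ 0.51745531  0.62547349 -0.58397167]] [-0.442091    0.26661912  0.95078435]
wrist 290.93054406228737 290.93054406228737 324.2419851894024 201.121180105292 -0.03654230285234844 [[ 0.31165753  0.95019258 -0.00191166]
 [ 0.91704158 -0.30025618  0.26245184]
 [ 0.24880581 -0.08354816 -0.9649432 ]] [-0.67542732 -0.03612307  0.38872716]
```

View pics/scene0.png

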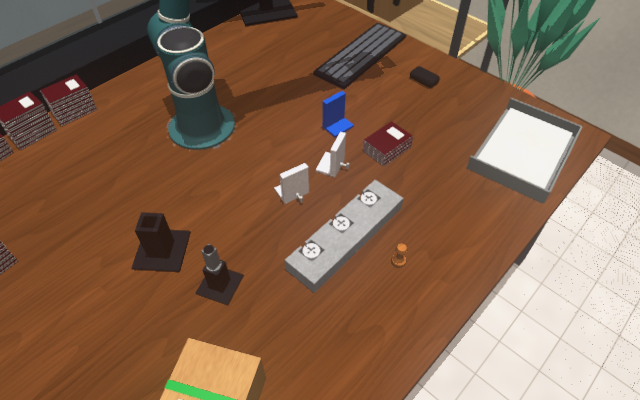

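View pics/side0.png

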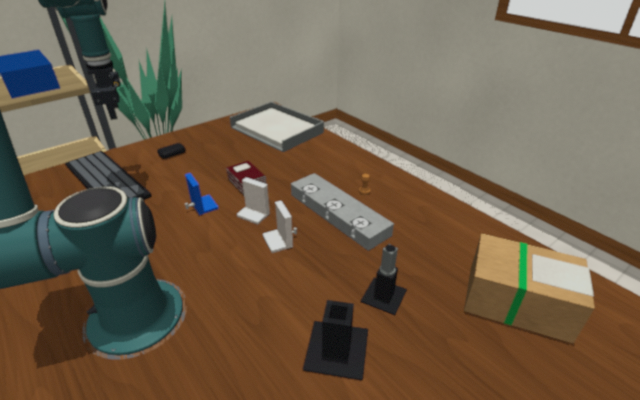

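View pics/wrist0.png

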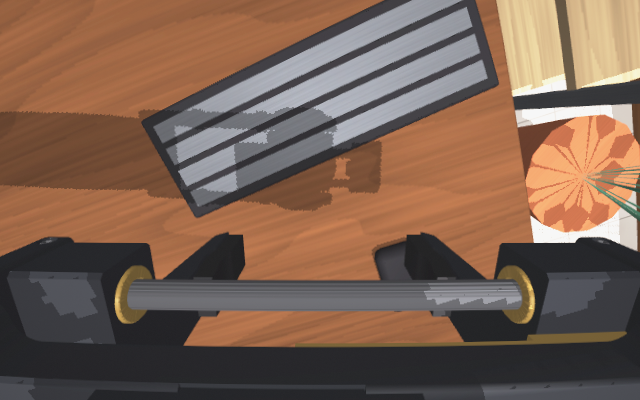

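```bash
cat > h.py <<'E'
import numpy as np, cv2, pickle
from scipy.optimize import least_squares
from scipy.spatial.transform import Rotation as Ro
def K(c): return np.array([[c["fx"],0,c["cx"]],[0,c["fy"],c["cy"]],[0,0,1.]]), np.array([c["k1"],0,0,0,0.])
def proj(c,X):
    k,d=K(c); X=np.atleast_2d(np.asarray(X,float))
    return cv2.projectPoints(X.reshape(-1,1,3),cv2.Rodrigues(np.array(c["R"]))[0],np.array(c["t"],float),k,d)[0].reshape(-1,2)
def ray(c,uv):
    k,d=K(c); p=cv2.undistortPoints(np.array(uv,float).reshape(-1,1,2),k,d).reshape(-1,2)
    R=np.array(c["R"]); o=-R.T@np.array(c["t"])
    return o,np.c_[p,np.ones(len(p))]@R
def onz(c,uv,z):
    o,d=ray(c,uv); s=(z-o[2])/d[:,2]; return o+d*s[:,None]
def tri(c1,uv1,c2,uv2):
    A=[];b=[]
    for c,uv in((c1,uv1),(c2,uv2)):
        o,d=ray(c,uv); d=d[0]/np.linalg.norm(d[0]); P=np.eye(3)-np.outer(d,d); A.append(P);b.append(P@o)
    X=np.linalg.lstsq(np.vstack(A),np.hstack(b),rcond=None)[0]
    return X
def crop(c,x0,y0,x1,y1,f,name):
    im=cv2.resize(c["color"][y0:y1,x0:x1],None,fx=f,fy=f,interpolation=cv2.INTER_CUBIC)
    for u in range((x0+9)//10*10,x1,10):
        cv2.line(im,(int((u-x0)*f),0),(int((u-x0)*f),12 if u%50==0 else 5),(0,255,255),1)
        if u%20==0: cv2.putText(im,str(u),(int((u-x0)*f)-9,24),0,.35,(0,255,255),1)
    for v in range((y0+9)//10*10,y1,10):
        cv2.line(im,(0,int((v-y0)*f)),(6,int((v-y0)*f)),(0,255,255),1)
        if v%20==0: cv2.putText(im,str(v),(8,int((v-y0)*f)+4),0,.35,(0,255,255),1)
    cv2.imwrite("pics/"+name,im)
def save(c,n): pickle.dump(c,open("pics/"+n+".pkl","wb"))
def load(n): return pickle.load(open("pics/"+n+".pkl","rb"))
E
python3 - <<'E'
from workcell import *
from h import *
s=camera("scene"); save(s,"s0"); d=camera("side"); save(d,"d0")
crop(s,260,80,420,300,3.5,"s_a.png"); crop(s,120,190,260,310,5,"s_b.png")
crop(d,180,160,400,260,3.6,"d_a.png"); crop(d,290,230,420,380,4,"d_b.png")
E
```

```text
(no output)
```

View pics/s_a.png

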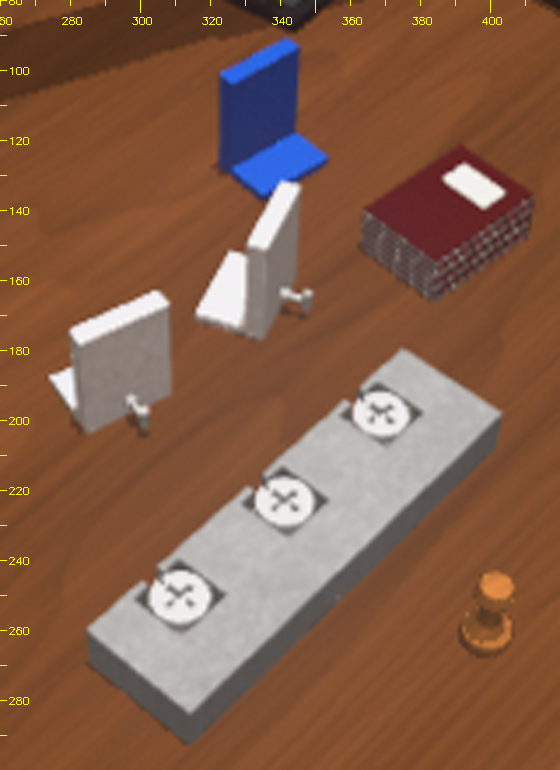

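View pics/s_b.png

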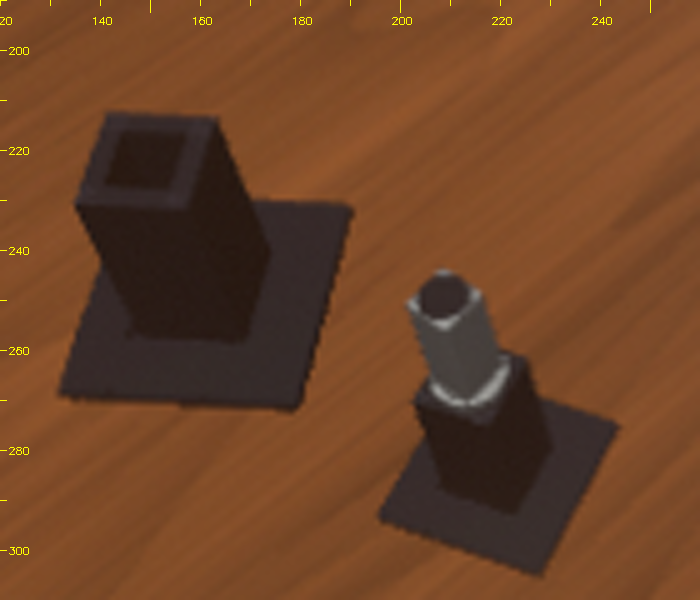

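View pics/d_a.png

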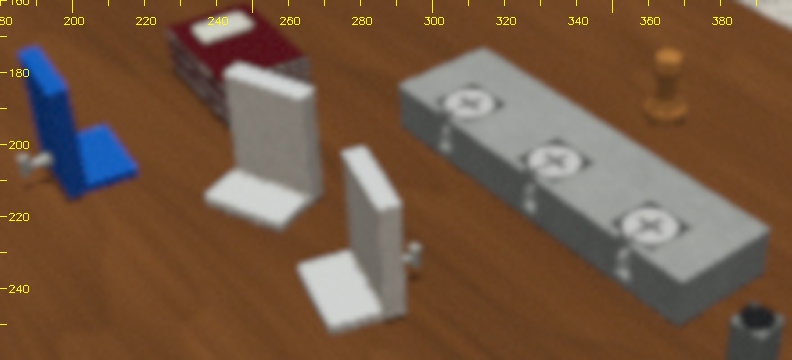

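View pics/d_b.png

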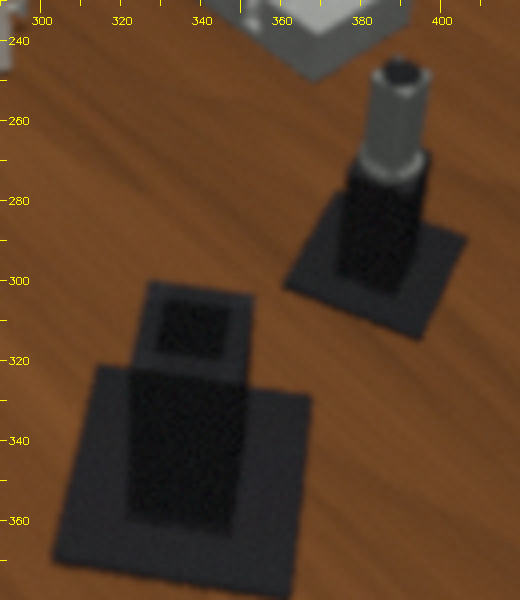

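```bash
cat > fit.py <<'E'
from h import *
s=load("s0"); d=load("d0")
def fit(obs,x0):
    # obs: list (cam, local xyz mm, uv)
    def T(p,L): 
        c,q=np.cos(p[2]),np.sin(p[2]); L=np.array(L,float)/1000
        return np.array([p[0]+c*L[0]-q*L[1],p[1]+q*L[0]+c*L[1],L[2]])
    f=lambda p: np.concatenate([proj(c,T(p,L))[0]-uv for c,L,uv in obs])
    r=least_squares(f,x0,loss='soft_l1'); e=r.fun.reshape(-1,2)
    return r.x,e
def show(n,obs,x0):
    x,e=fit(obs,x0); print(n,np.round(x,4),'deg',round(np.degrees(x[2]),2)); print(np.round(e,1).tolist())
    return x
if __name__=="__main__":
    h=46
    o=[(s,(0,180,h),(375.7,179.7)),(s,(0,-180,h),(285.1,260.6)),(s,(100,180,h),(403.1,197.7)),(s,(100,-180,h),(314.3,283.4)),
    (d,(0,180,h),(291.1,183.6)),(d,(100,180,h),(314.4,173.1)),(d,(100,-180,h),(393.3,223.9)),(d,(0,-180,h),(369.4,238.6)),
    (s,(30,115,h),(368.9,198.3)),(s,(30,0,h),(341.4,223.1)),(s,(30,-115,h),(311.4,250.3)),
    (d,(30,115,h),(310.3,188.6)),(d,(30,0,h),(334.2,204.4)),(d,(30,-115,h),(360.6,222.8))]
    show("rack",o,[.7,0,0])
    # support frame: origin front face at desk, mid width
    A=[(s,(0,40,110),(308.6,167.1)),(s,(0,-40,110),(282.6,178.9)),(s,(-18,40,110),(305.7,163.1)),(s,(-18,-40,110),(280,174.6)),(s,(0,40,0),(308.9,192.9)),(s,(0,-40,0),(285.7,203.4)),(s,(23.5,0,20),(300.9,199)),
    (d,(-18,40,110),(275,202.2)),(d,(0,40,110),(281.1,200.6)),(d,(0,-40,110),(291.7,216.4)),(d,(-18,-40,110),(286.1,217.8)),(d,(0,-40,0),(292.5,247.5)),(d,(-18,-40,0),(286.9,248.6)),(d,(23.5,0,20),(295.6,230.6))]
    show("A",A,[.5,0,0])
    B=[(s,(0,40,110),(345.7,132.9)),(s,(-18,40,110),(341.4,131.7)),(s,(0,-40,110),(336.3,151.4)),(s,(-18,-40,110),(330.6,150.6)),(s,(0,-40,0),(335.1,176.9)),(s,(0,40,0),(345.1,161.7)),(s,(23.5,0,20),(347.5,166.3)),
    (d,(0,40,110),(246.7,177.2)),(d,(-18,40,110),(242.8,178.6)),(d,(0,-40,110),(267.5,183.6)),(d,(-18,-40,110),(265.6,186.7))]
    show("B",B,[.5,.1,.7])
    X=tri(s,(208.6,249.4),d,(390.5,248)); print("drv top",X)
    print(onz(s,[(208.6,249.4)],.16),onz(d,[(390.5,248)],.16))
    print("handle corners",onz(s,[(201.6,251),(208,255),(216.4,248.6),(208.6,244)],.158))
    print("foot s",onz(s,[(196,293.6),(228.6,305.4),(243.8,275.4)],.006)); print("foot d",onz(d,[(360.8,301.8),(395,314.8),(406.8,289.3),(374,277.5)],.006))
    print("booklets",onz(s,[(363,140),(392,122),(412,135.5),(383,155)],.048).round(3).tolist())
    print("stamp",onz(s,[(402,244)],.07))
E
python3 fit.py
```

```text
rack [ 0.5823 -0.0054  0.0175] deg 1.0
[[-1.0, -0.1], [-0.9, -0.6], [0.3, 0.4], [-0.4, 0.7], [-0.3, -1.0], [-0.1, -0.8], [0.4, -1.4], [-0.0, -1.4], [-0.3, -0.0], [-0.3, 0.2], [-0.3, 0.3], [0.0, -0.9], [-0.2, -0.8], [-0.1, -1.3]]
A [ 0.441  -0.0005 -0.2553] deg -14.63
[[-0.4, -0.3], [-0.3, -0.4], [-0.9, -0.4], [-1.0, -0.4], [-0.1, 0.0], [-1.1, 1.0], [-0.1, 0.6], [0.3, -1.1], [0.2, -1.1], [-0.1, -1.2], [-0.8, -0.9], [0.7, -1.6], [0.3, -1.0], [-0.2, -0.5]]
B [0.4533 0.1703 0.367 ] deg 21.03
[[0.6, 0.6], [-0.9, 0.1], [-0.1, 0.3], [-0.4, -0.6], [0.2, 1.2], [-0.3, -1.7], [0.2, 0.2], [-0.0, -1.0], [0.2, 0.4], [0.4, -0.3], [-1.3, -0.5]]
drv top [ 0.49802639 -0.32846918  0.15791696]
[[ 0.49888743 -0.32807648  0.16      ]] [[ 0.49603284 -0.3310653   0.16      ]]
handle corners [[ 0.48958865 -0.34101962  0.158     ]
 [ 0.50835966 -0.33772701  0.158     ]
 [ 0.50861309 -0.31403724  0.158     ]
 [ 0.48607846 -0.31837573  0.158     ]]
foot s [[ 0.47866426 -0.38595944  0.006     ]
 [ 0.56108959 -0.35116135  0.006     ]
 [ 0.5248131  -0.27120331  0.006     ]]
foot d [[ 0.43528829 -0.31143628  0.006     ]
 [ 0.47037586 -0.39059619  0.006     ]
 [ 0.5521874  -0.35562617  0.006     ]
 [ 0.51726716 -0.27503007  0.006     ]]
booklets [[0.453, 0.272, 0.048], [0.466, 0.398, 0.048], [0.548, 0.392, 0.048], [0.536, 0.265, 0.048]]
stamp [[0.77606111 0.03806632 0.07      ]]
```

```bash
cat > mv.py <<'E'
from h import *
from workcell import state,camera
def plan(x,y,z,yawdeg=None,st=None,n=None):
    st=st or state(); p=st["ee_pos"]; R=Ro.from_rotvec(st["ee_rot"]).as_matrix()
    yaw=np.degrees(np.arctan2(R[1,0],R[0,0]))
    t=R.T@(np.array([x,y,z])-p)*1000
    sp=0 if yawdeg is None else np.radians(((yaw-yawdeg)+180)%360-180)
    print("now",p.round(4),"yaw",yaw.round(2),"q1,q6",st["joint_pos"][[0,5]].round(2),"t",round(st["clock"],2),"w",round(st["gripper_width"]*88.1,1))
    print("shift",t.round(1),"spin",round(sp,3),"deg",round(np.degrees(sp),1),"rows>=",round(max(np.linalg.norm(t)/50,abs(np.degrees(sp))/8.59),1), "q6 end",round(st["joint_pos"][5]+sp,2))
def camtool(c,st):
    R=Ro.from_rotvec(st["ee_rot"]).as_matrix(); Rc=np.array(c["R"]); o=-Rc.T@np.array(c["t"])
    return R.T@(o-st["ee_pos"]),(Rc@R)
E
python3 - <<'E'
from mv import *
c=camera("wrist");st=state()
o,R=camtool(c,st);print(o.round(4),R.round(3)); print(Ro.from_rotvec(st["ee_rot"]).as_matrix().round(4))
plan(.47,.05,.40,90)
# desk footprint
E
```

```text
[ 0.0015 -0.067  -0.1755] [[ 1.     0.     0.   ]
 [-0.     0.965 -0.263]
 [-0.     0.263  0.965]]
[[ 3.115e-01  9.502e-01 -3.000e-04]
 [ 9.502e-01 -3.115e-01 -7.000e-04]
 [-8.000e-04 -1.000e-04 -1.000e+00]]
now [0.2102 0.6412 0.2083] yaw 71.85 q1,q6 [ 1.22 -0.04] t 0.3 w 88.2
shift [-481.   431.  -191.3] spin -0.317 deg -18.2 rows>= 13.5 q6 end -0.35
```

Emit:
jog_arm(hand=[88, 88, 88, 88, 88, 88, 88, 88, 88, 88, 88, 88, 88, 88, 88, 88], translation=[[0, 0, -40], [-10, 10, -60], [-45, 40, -80], [-85, 75, -90], [-125, 115, -90], [-165, 150, -90], [-205, 185, -90], [-245, 220, -90], [-285, 255, -90], [-325, 290, -90], [-365, 325, -90], [-405, 360, -90], [-440, 395, -90], [-470, 425, -90], [-470, 425, -90], [-470, 425, -90]], spin=[0, 0, -0.03, -0.06, -0.09, -0.12, -0.15, -0.18, -0.21, -0.24, -0.27, -0.3, -0.317, -0.317, -0.317, -0.317])

```text
clock: 1.9
ee_pos: [0.4687, 0.0596, 0.2988]
ee_rot: [2.226, 2.216, -0.001]
force: [0.0, -0.3, -0.6]
gripper_width: 1.001
```

```bash
python3 - <<'E'
from mv import *
c=camera("wrist");save(c,"w1"); cv2.imwrite("pics/w1.png",c["color"]); plan(.5,.05,.30,90)
E
```

```text
now [0.468  0.0612 0.2987] yaw 89.81 q1,q6 [ 0.08 -1.49] t 1.95 w 87.7
shift [-11.1  32.1  -1.3] spin -0.003 deg -0.2 rows>= 0.7 q6 end -1.49
```

View pics/w1.png

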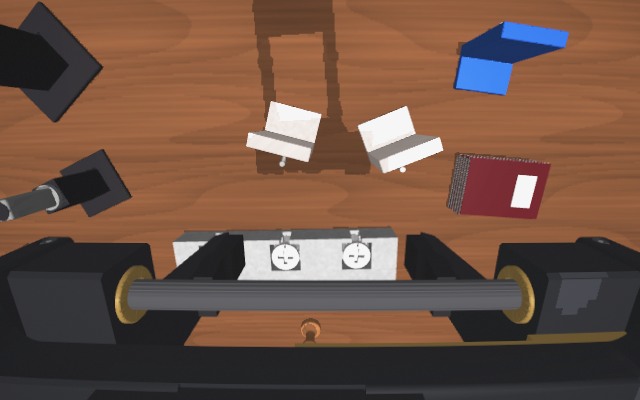

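```bash
python3 - <<'E'
from mv import *
c=load("w1")
crop(c,160,215,410,290,3.1,"w1a.png"); crop(c,230,90,450,190,3.5,"w1b.png")
s=load("s0"); crop(s,295,185,385,265,7,"s_c.png")
E
```

```text
(no output)
```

View pics/w1a.png

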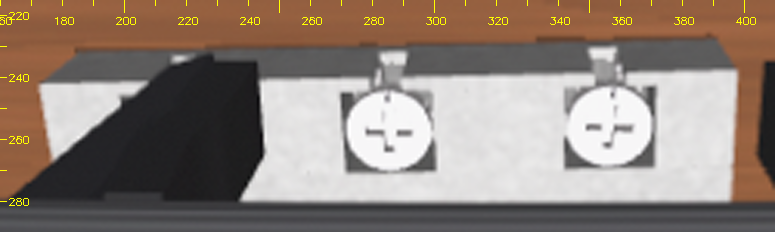

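View pics/w1b.png

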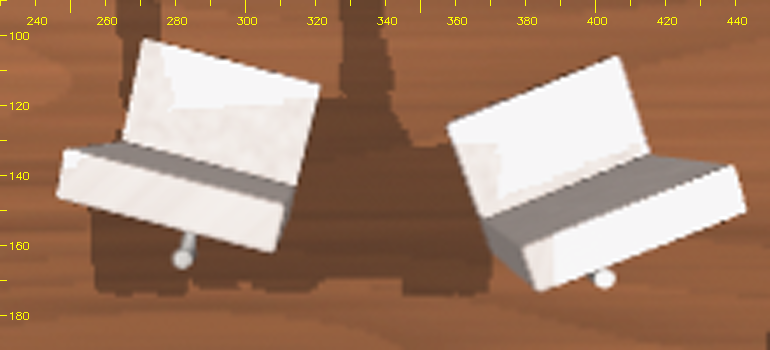

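View pics/s_c.png

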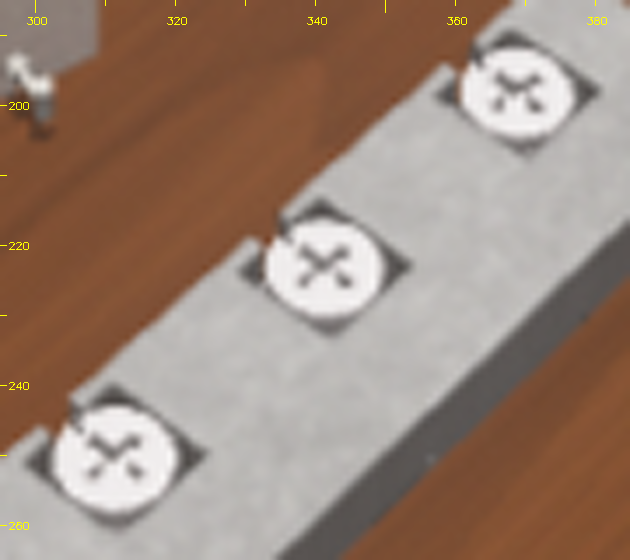

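```bash
python3 - <<'E'
from fit import *
w=load("w1"); h=46
show("rack w",[(w,(30,0,h),(285.2,256.9)),(w,(30,115,h),(356.5,256)),(w,(0,180,h),(397.7,237.6))],[.58,0,0])
show("A w",[(w,(0,-40,110),(246,145.7)),(w,(0,40,110),(308.6,161.7)),(w,(-18,-40,110),(248.6,132.6)),(w,(-18,40,110),(311.7,148.3)),(w,(23.5,0,29),(282,164))],[.44,0,-.25])
show("B w",[(w,(0,-40,110),(384.3,173.1)),(w,(0,40,110),(443.1,150.3)),(w,(-18,-40,110),(378.9,160)),(w,(-18,40,110),(440,137.1)),(w,(23.5,0,29),(402.6,169.7))],[.44,.17,.3])
E
```

```text
rack w [ 0.5818 -0.0034  0.0139] deg 0.8
[[0.0, 0.1], [-0.0, -0.2], [-0.0, 0.1]]
A w [ 0.4405  0.0024 -0.2544] deg -14.58
[[-0.2, 0.7], [-0.1, 0.5], [-0.1, -0.6], [0.2, -0.2], [0.4, -0.4]]
B w [0.4508 0.173  0.3672] deg 21.04
[[-0.9, 0.3], [0.9, 0.2], [-0.0, 0.2], [0.2, -0.3], [-0.2, -0.5]]
```

```bash
python3 - <<'E'
from mv import *
plan(.4424,.1698,.15,21)
E
```

```text
now [0.468  0.0612 0.2987] yaw 89.81 q1,q6 [ 0.08 -1.49] t 1.95 w 87.7
shift [108.5 -25.8 148.8] spin 1.201 deg 68.8 rows>= 8.0 q6 end -0.29
```

Emit:
jog_arm(hand=[60, 60, 60, 60, 60, 60, 60, 60, 60, 60, 60, 60], translation=[[10, -2, 10], [22, -5, 28], [34, -8, 46], [46, -11, 64], [58, -14, 80], [70, -17, 96], [82, -20, 112], [95, -23, 130], [108.5, -25.8, 145], [108.5, -25.8, 148], [108.5, -25.8, 148], [108.5, -25.8, 148]], spin=[0.13, 0.27, 0.4, 0.53, 0.66, 0.79, 0.92, 1.05, 1.18, 1.2, 1.2, 1.2])

```text
clock: 3.15
ee_pos: [0.4422, 0.1712, 0.1517]
ee_rot: [-3.087, -0.584, -0.002]
force: [0.8, 0.3, 0.0]
gripper_width: 0.681
```

```bash
python3 - <<'E'
from mv import *
c=camera("wrist");save(c,"w2"); cv2.imwrite("pics/w2.png",c["color"]); plan(.4424,.1698,.065,21)
E
```

```text
now [0.4425 0.171  0.1519] yaw 21.36 q1,q6 [ 0.32 -0.06] t 3.2 w 60.0
shift [-0.7  1.1 86.9] spin 0.006 deg 0.4 rows>= 1.7 q6 end -0.05
```

View pics/w2.png

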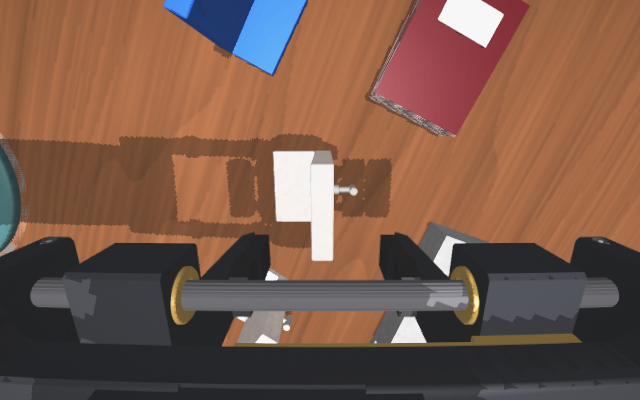

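```bash
python3 - <<'E'
from mv import *
c=load("w2"); crop(c,250,140,380,270,4.5,"w2a.png")
p=onz(c,[(311,163.5),(333,164),(332.5,260.5),(312,261.5)],.11); print(p.round(4)); print(p.mean(0))
E
```

```text
[[0.4201 0.2037 0.11  ]
 [0.4355 0.2094 0.11  ]
 [0.4647 0.1356 0.11  ]
 [0.4494 0.1286 0.11  ]]
[0.44241732 0.16931294 0.11      ]
```

View pics/w2a.png

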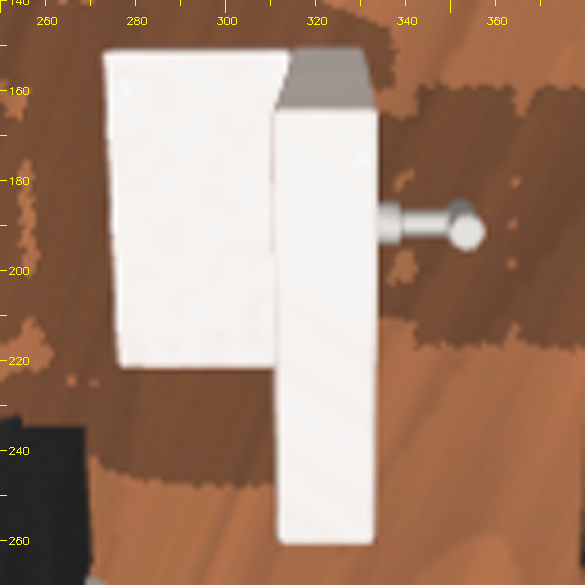

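Emit:
jog_arm(hand=[60, 60, 60, 60, 10, 10, 10, 10, 10, 10, 10], translation=[[0, 1, 40], [0, 1, 75], [0, 1, 86], [0, 1, 86], [0, 1, 86], [0, 1, 86], [0, 1, 86], [0, 1, 86], [0, 1, 86], [0, 1, 86], [0, 1, 86]], spin=[0.006, 0.006, 0.006, 0.006, 0.006, 0.006, 0.006, 0.006, 0.006, 0.006, 0.006])

```text
clock: 4.3
ee_pos: [0.4423, 0.17, 0.0652]
ee_rot: [3.089, 0.57, 0.0]
force: [-0.8, -0.1, 4.4]
gripper_width: 0.2
```

```bash
python3 - <<'E'
from mv import *
# target: rack frame support origin at (-d, 115)
th=np.radians(.9); R=lambda x,y: np.array([.582+np.cos(th)*x-np.sin(th)*y, -.0042+np.sin(th)*x+np.cos(th)*y])
for n,d in (("far",45),("in",4.5)):
    g=R(-d-9,115); print(n,g); plan(g[0],g[1],.12 if n=="far" else .067,.9)
E
```

```text
far [-55.21767964 114.1334176 ]
now [0.4423 0.17   0.0652] yaw 20.92 q1,q6 [ 0.31 -0.05] t 4.3 w 17.6
shift [-1.129250e+04 -1.263257e+05 -5.990000e+01] spin 0.349 deg 20.0 rows>= 2536.6 q6 end 0.3
in [-14.72267603 114.76956395]
now [0.4423 0.17   0.0652] yaw 20.92 q1,q6 [ 0.31 -0.05] t 4.3 w 17.6
shift [ 2.675960e+04 -1.124587e+05 -5.300000e+00] spin 0.349 deg 20.0 rows>= 2312.0 q6 end 0.3
```

```bash
cat >> mv.py <<'E'
th=np.radians(.9)
RK=lambda x,y: np.array([.582+(np.cos(th)*x-np.sin(th)*y)/1e3, -.0042+(np.sin(th)*x+np.cos(th)*y)/1e3])
E
python3 - <<'E'
from mv import *
for n,d,z in (("far",45,.09),("in",4.5,.0667)):
    g=RK(-d-9,115); print(n,g); plan(g[0],g[1],z,.9)
E
```

```text
far [0.52620032 0.10993762]
now [0.4423 0.17   0.0652] yaw 20.92 q1,q6 [ 0.31 -0.05] t 4.3 w 17.6
shift [ 56.9  86.1 -24.8] spin 0.349 deg 20.0 rows>= 2.3 q6 end 0.3
in [0.56669532 0.11057376]
now [0.4423 0.17   0.0652] yaw 20.92 q1,q6 [ 0.31 -0.05] t 4.3 w 17.6
shift [95.  99.9 -1.5] spin 0.349 deg 20.0 rows>= 2.8 q6 end 0.3
```

Emit:
jog_arm(hand=[10, 10, 10, 10, 10, 10, 10, 10, 10, 10, 10], translation=[[0, 0, -15], [0, 0, -25], [10, 15, -25], [20, 30, -25], [30, 45, -25], [40, 60, -25], [50, 75, -25], [57, 86, -25], [57, 86, -25], [57, 86, -25], [57, 86, -25]], spin=[0, 0, 0.05, 0.11, 0.17, 0.23, 0.29, 0.35, 0.35, 0.35, 0.35])

```text
clock: 5.4
ee_pos: [0.5254, 0.11, 0.0892]
ee_rot: [3.141, 0.024, -0.002]
force: [-0.7, -0.4, -2.8]
gripper_width: 0.2
```

```bash
python3 - <<'E'
from mv import *
c=camera("wrist");save(c,"w3"); cv2.imwrite("pics/w3.png",c["color"]); 
s=camera("scene"); crop(s,250,80,430,290,3,"s3.png")
plan(*RK(-54,115),.067,.9)
E
```

```text
now [0.5255 0.1102 0.0895] yaw 0.91 q1,q6 [0.16 0.14] t 5.5 w 17.8
shift [ 0.7  0.3 22.5] spin 0.0 deg 0.0 rows>= 0.5 q6 end 0.14
```

View pics/w3.png

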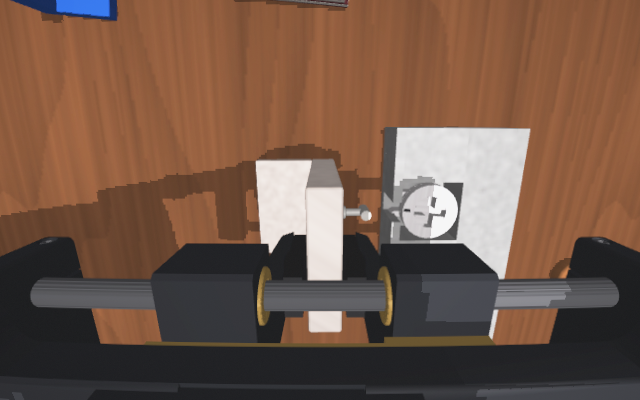

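View pics/s3.png

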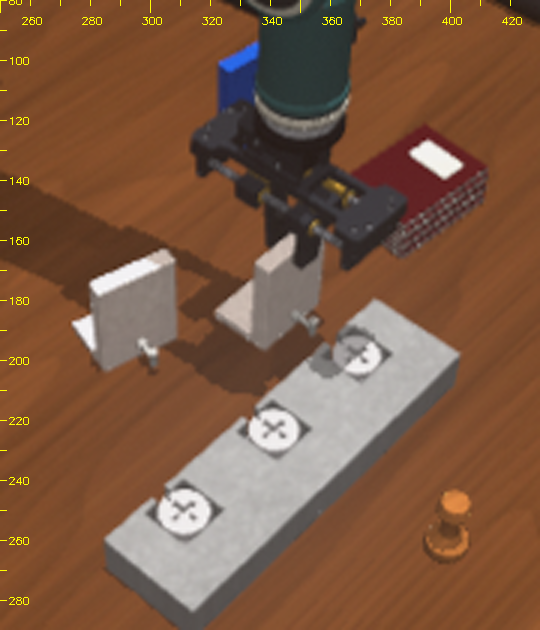

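```bash
python3 - <<'E'
from mv import *
c=load("w3"); crop(c,300,115,550,255,3.1,"w3a.png")
E
```

```text
(no output)
```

View pics/w3a.png

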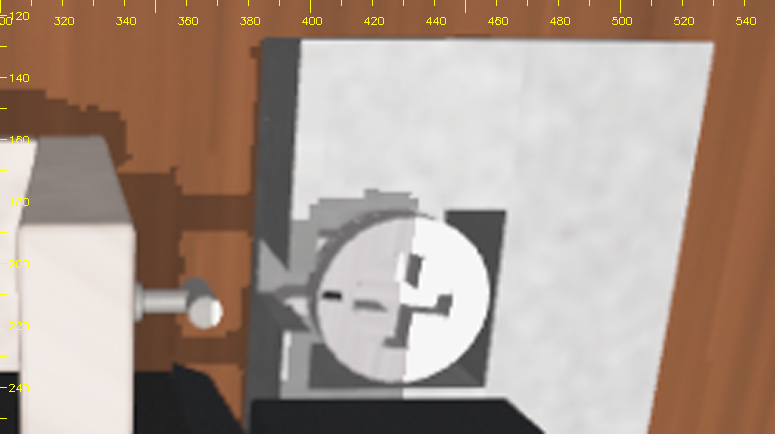

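```bash
python3 - <<'E'
from mv import *
c=load("w3")
cam,fl,bl=onz(c,[(430,211.1),(397.1,127.6),(530,128.5)],.046)
hd=onz(c,[(366.1,215.6)],.0533)[0]
print(cam,fl,bl,hd, "rackyaw",np.degrees(np.arctan2(*(bl-fl)[[1,0]])), "d",np.linalg.norm(bl-fl))
t=np.radians(.9); u=np.array([np.cos(t),np.sin(t)]); v=np.array([-u[1],u[0]])
print("cam rel head along,lat",(cam-hd)[:2]@u*1e3,(cam-hd)[:2]@v*1e3, "fl rel cam",(fl-cam)[:2]@u*1e3,(fl-cam)[:2]@v*1e3)
st=state();print("expected head", st["ee_pos"][:2]+u*.0325)
print("top sup yaw", onz(c,[(306.5,187),(342.5,187)],.1343))
print(RK(30,115))
E
```

```text
[0.60968586 0.11218168 0.046     ] [0.57846191 0.17569883 0.046     ] [0.67831986 0.17748066 0.046     ] [0.55809372 0.11006802 0.0533    ] rackyaw 1.022255113616315 d 0.09987384605666923
cam rel head along,lat 51.61897600958909 1.3030187751585849 fl rel cam -30.222412961737742 63.99976662779232
expected head [0.55802766 0.11072797]
top sup yaw [[0.5173781  0.14962511 0.1343    ]
 [0.53390731 0.14988134 0.1343    ]]
[0.61018996 0.11125703]
```

Emit:
jog_arm(hand=[10, 10, 10, 10, 10, 10, 10, 10, 10, 10, 10, 10, 10, 10, 10], translation=[[0, -1, 10], [0, -1, 20], [0, -1, 22.3], [4, -1, 22.3], [8, -1, 22.3], [12, -1, 22.3], [16, -1, 22.3], [20, -1, 22.3], [24, -1, 22.3], [28, -1, 22.3], [32, -1, 22.3], [36, -1, 22.3], [40, -1, 22.3], [40.5, -1, 22.3], [40.5, -1, 22.3]], spin=[-0.001, -0.001, -0.001, -0.001, -0.001, -0.001, -0.001, -0.001, -0.001, -0.001, -0.001, -0.001, -0.001, -0.001, -0.001])

```text
clock: 7.0
ee_pos: [0.5667, 0.1116, 0.0674]
ee_rot: [3.141, 0.025, -0.0]
force: [0.8, -0.2, -2.6]
gripper_width: 0.201
```

```bash
python3 - <<'E'
from mv import *
c=camera("wrist");save(c,"w4"); crop(c,300,100,560,300,3,"w4.png"); plan(.5668,.1115,.0655,.95)
d=camera("side"); crop(d,200,160,400,260,3.9,"d4.png")
E
```

```text
now [0.5666 0.1116 0.0674] yaw 0.92 q1,q6 [0.15 0.14] t 7.05 w 17.7
shift [0.2 0.1 1.9] spin -0.001 deg -0.0 rows>= 0.0 q6 end 0.13
```

View pics/w4.png

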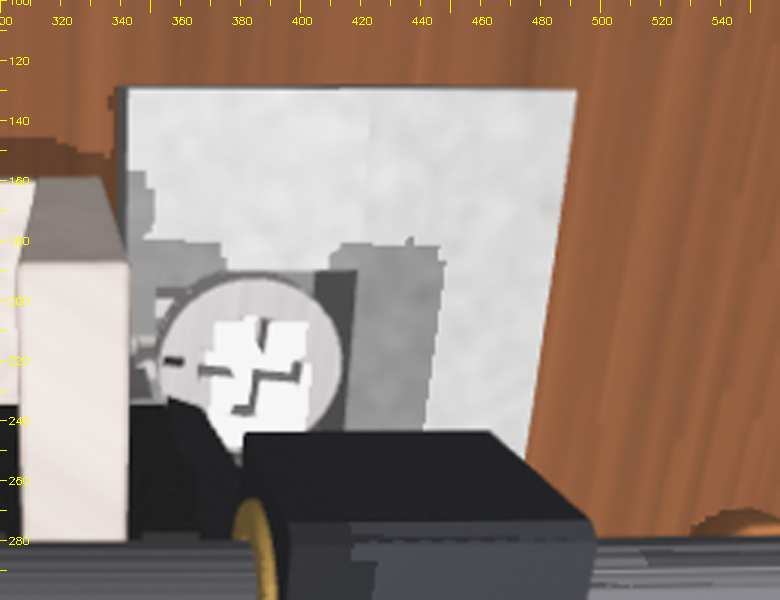

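View pics/d4.png

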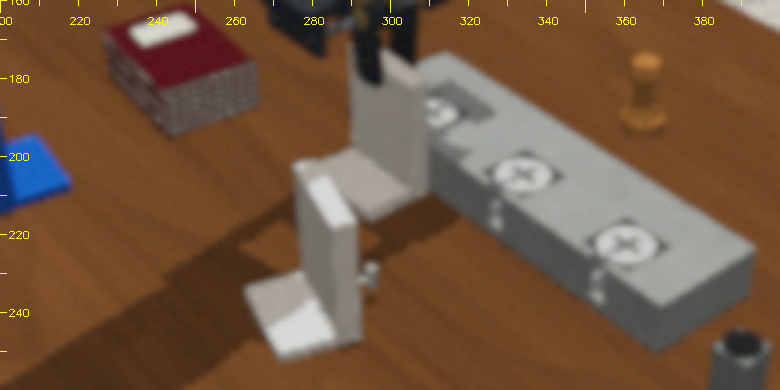

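```bash
python3 - <<'E'
from mv import *
c=load("w4")
fl,bl,cam=onz(c,[(342.5,129.5),(492,130),(383.7,221)],.046); print(fl,bl,cam, (bl-fl)*1e3)
print(onz(c,[(342.5,187.5),(307,187.5)],.1122))
t=np.radians(.95); u=np.array([np.cos(t),np.sin(t)]); v=np.array([-u[1],u[0]])
f=(onz(c,[(342.5,187.5)],.1122)[0]-fl)[:2]; print("gap",-f@u*1e3)
hd=state()["ee_pos"][:2]+u*.0325; print((cam[:2]-hd)@u,(cam[:2]-hd)@v)
E
```

```text
[0.57839903 0.17570742 0.046     ] [0.67835624 0.17754056 0.046     ] [0.60996804 0.11249087 0.046     ] [99.95720787  1.83314053  0.        ]
[[0.57512251 0.15118252 0.1122    ]
 [0.55877834 0.15092553 0.1122    ]]
gap 3.6826956254927663
0.011003003385422405 0.0002004515366068994
```

Emit:
jog_arm(hand=[10, 10, 10, 10, 18, 22, 30, 40, 45, 45], translation=[[-0.4, 0, 1], [-0.4, 0, 1.8], [-0.4, 0, 1.8], [-0.4, 0, 1.8], [-0.4, 0, 1.8], [-0.4, 0, 1.8], [-0.4, 0, 1.8], [-0.4, 0, 1.8], [-0.4, 0, 1.8], [-0.4, 0, 1.8]], spin=[0, 0, 0, 0, 0, 0, 0, 0, 0, 0])

```text
clock: 8.1
ee_pos: [0.5665, 0.1116, 0.0659]
ee_rot: [-3.141, -0.025, -0.001]
force: [-0.0, 0.6, 0.2]
gripper_width: 0.51
```

Emit:
jog_arm(hand=[45, 45, 45, 45, 45, 45], translation=[[0, 0, -20], [0, 0, -50], [0, 0, -80], [0, 0, -110], [0, 0, -120], [0, 0, -120]], spin=[0, 0, 0, 0, 0, 0])

```text
clock: 8.7
ee_pos: [0.5677, 0.1118, 0.1877]
ee_rot: [-3.141, -0.025, -0.006]
force: [-0.6, 0.3, -0.7]
gripper_width: 0.51
```

```bash
python3 - <<'E'
from mv import *
c=camera("wrist");save(c,"w5"); cv2.imwrite("pics/w5.png",c["color"]); plan(.44,.0,.15,-14.6)
E
```

```text
now [0.5665 0.1116 0.1857] yaw 0.92 q1,q6 [0.15 0.14] t 8.75 w 45.1
shift [-128.3  109.6   35.6] spin 0.271 deg 15.5 rows>= 3.4 q6 end 0.41
```

View pics/w5.png

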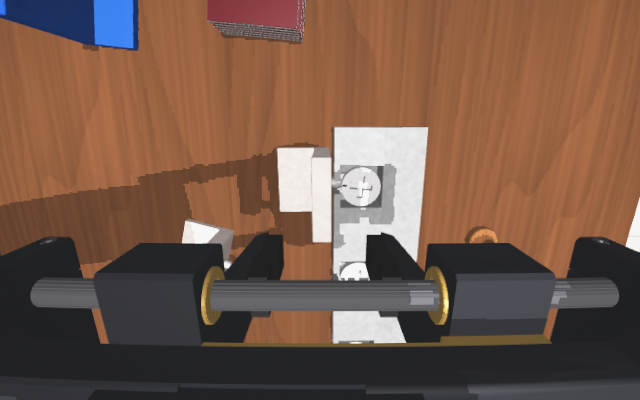

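```bash
python3 - <<'E'
from mv import *
plan(.4318,.0047,.15,-14.6)
E
```

```text
now [0.5665 0.1116 0.1857] yaw 0.92 q1,q6 [0.15 0.14] t 8.75 w 45.1
shift [-136.4  104.7   35.6] spin 0.271 deg 15.5 rows>= 3.5 q6 end 0.41
```

Emit:
jog_arm(hand=[60, 60, 60, 60, 60, 60, 60, 60], translation=[[-34, 26, 2], [-68, 52, 5], [-102, 78, 15], [-130, 100, 28], [-136.4, 104.7, 35], [-136.4, 104.7, 35], [-136.4, 104.7, 35], [-136.4, 104.7, 35]], spin=[0.07, 0.14, 0.2, 0.25, 0.271, 0.271, 0.271, 0.271])

```text
clock: 9.55
ee_pos: [0.4329, 0.0053, 0.1511]
ee_rot: [-3.116, 0.398, -0.001]
force: [0.1, 0.2, -0.1]
gripper_width: 0.679
```

```bash
python3 - <<'E'
from mv import *
c=camera("wrist");save(c,"w6"); crop(c,250,140,410,290,4.0,"w6.png")
E
```

```text
(no output)
```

View pics/w6.png

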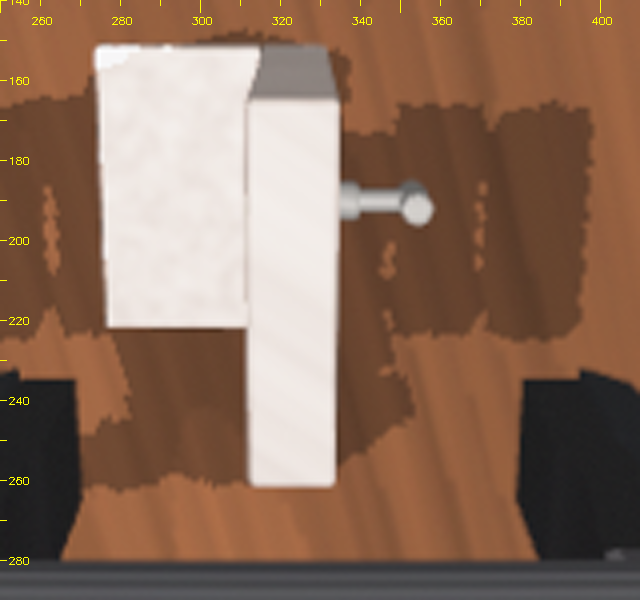

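```bash
python3 - <<'E'
from mv import *
c=load("w6")
p=onz(c,[(312,164.8),(334.5,165),(334,261.5),(312.2,261.5)],.11); m=p.mean(0); print(p.round(4).tolist(),m)
e=(p[1]-p[2])[:2]+(p[0]-p[3])[:2]; yaw=np.degrees(np.arctan2(-e[0],e[1])); print(yaw)
plan(m[0],m[1],.065,yaw)
E
```

```text
[[0.4339, 0.0442, 0.11], [0.4501, 0.0398, 0.11], [0.4306, -0.0369, 0.11], [0.4133, -0.0324, 0.11]] [0.4319724  0.00366656 0.11      ]
-14.695585822155207
now [0.433  0.0053 0.1512] yaw -14.54 q1,q6 [-0.05  0.21] t 9.6 w 59.8
shift [-0.7  1.8 86.2] spin 0.003 deg 0.2 rows>= 1.7 q6 end 0.21
```

Emit:
jog_arm(hand=[60, 60, 60, 60, 10, 10, 10, 10, 10, 10, 10], translation=[[-0.7, 1.8, 40], [-0.7, 1.8, 75], [-0.7, 1.8, 86], [-0.7, 1.8, 86], [-0.7, 1.8, 86], [-0.7, 1.8, 86], [-0.7, 1.8, 86], [-0.7, 1.8, 86], [-0.7, 1.8, 86], [-0.7, 1.8, 86], [-0.7, 1.8, 86]], spin=[0.003, 0.003, 0.003, 0.003, 0.003, 0.003, 0.003, 0.003, 0.003, 0.003, 0.003])

```text
clock: 10.7
ee_pos: [0.431, 0.003, 0.0651]
ee_rot: [3.115, -0.404, 0.002]
force: [1.5, -0.4, 1.6]
gripper_width: 0.201
```

```bash
python3 - <<'E'
from mv import *
g=RK(-54,0)+[-.0003,.0005]; print(g); plan(g[0],g[1],.089,.95)
E
```

```text
[ 0.52770666 -0.0045482 ]
now [0.431  0.003  0.0651] yaw -14.78 q1,q6 [-0.05  0.21] t 10.7 w 17.7
shift [ 95.4 -17.3 -23.8] spin -0.275 deg -15.7 rows>= 2.0 q6 end -0.07
```

Emit:
jog_arm(hand=[10, 10, 10, 10, 10, 10, 10, 10, 10, 10, 10], translation=[[0, 0, -15], [0, 0, -24], [16, -3, -24], [32, -6, -24], [48, -9, -24], [64, -12, -24], [80, -15, -24], [95, -17, -24], [95.4, -17.3, -24], [95.4, -17.3, -24], [95.4, -17.3, -24]], spin=[0, 0, -0.05, -0.1, -0.15, -0.2, -0.25, -0.275, -0.275, -0.275, -0.275])

```text
clock: 11.8
ee_pos: [0.5257, -0.0043, 0.0881]
ee_rot: [-3.141, -0.026, 0.003]
force: [-0.2, -0.0, -4.1]
gripper_width: 0.199
```

```bash
python3 - <<'E'
from mv import *
c=camera("wrist");save(c,"w7"); crop(c,270,90,530,260,3.0,"w7.png");plan(.5277,-.0045,.067,.95)
E
```

```text
now [ 0.5258 -0.0043  0.0883] yaw 0.96 q1,q6 [-0.06 -0.07] t 11.85 w 17.8
shift [ 1.9  0.2 21.3] spin 0.0 deg 0.0 rows>= 0.4 q6 end -0.07
```

View pics/w7.png

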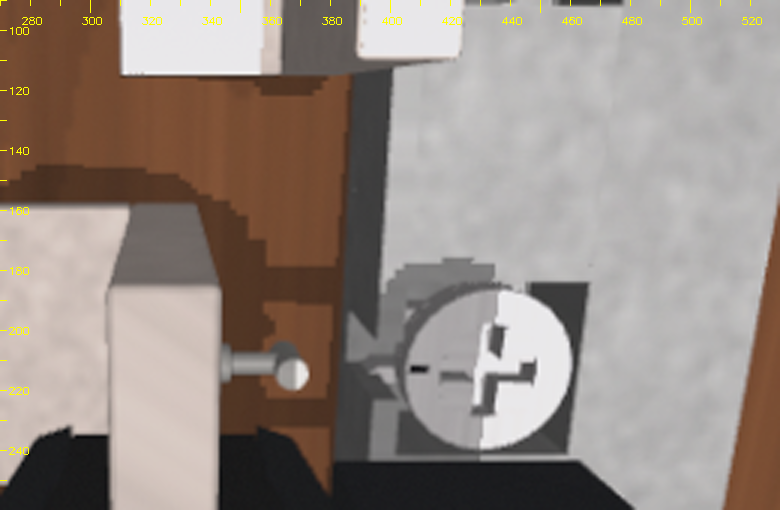

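```bash
python3 - <<'E'
from mv import *
c=load("w7")
cam=onz(c,[(432.7,212.5)],.046)[0]; hd=onz(c,[(367.3,214.3)],.052)[0]
t=np.radians(.96); u=np.array([np.cos(t),np.sin(t)]); v=np.array([-u[1],u[0]])
print(cam,hd,"expected",RK(30,0),state()["ee_pos"][:2]+u*.0325)
print("along,lat",(cam-hd)[:2]@u*1e3,(cam-hd)[:2]@v*1e3)
E
```

```text
[ 0.61173184 -0.00279154  0.046     ] [ 0.55920649 -0.00319303  0.052     ] expected [ 0.6119963  -0.00372878] [ 0.55834191 -0.0037929 ]
along,lat 52.52469742776397 -0.4785932680400603
```

Emit:
jog_arm(hand=[10, 10, 10, 10, 10, 10, 10, 10, 10, 10, 10, 10, 10, 10, 10], translation=[[0, 0, 10], [0, 0, 18], [0, 0, 21], [4, 0, 21], [8, 0, 21], [12, 0, 21], [16, 0, 21], [20, 0, 21], [24, 0, 21], [28, 0, 21], [32, 0, 21], [36, 0, 21], [40, 0, 21], [41.5, 0, 21], [41.5, 0, 21]], spin=[0, 0, 0, 0, 0, 0, 0, 0, 0, 0, 0, 0, 0, 0, 0])

```text
clock: 13.35
ee_pos: [0.5685, -0.0037, 0.0676]
ee_rot: [-3.141, -0.027, 0.001]
force: [0.3, 0.6, -2.6]
gripper_width: 0.202
```

```bash
python3 - <<'E'
from mv import *
c=camera("wrist");save(c,"w8"); crop(c,270,60,530,260,3.0,"w8.png");plan(.5677,-.0045,.0655,.95)
E
```

```text
now [ 0.5685 -0.0038  0.0676] yaw 0.97 q1,q6 [-0.05 -0.07] t 13.4 w 17.6
shift [-0.8  0.7  2.1] spin 0.0 deg 0.0 rows>= 0.0 q6 end -0.07
```

View pics/w8.png

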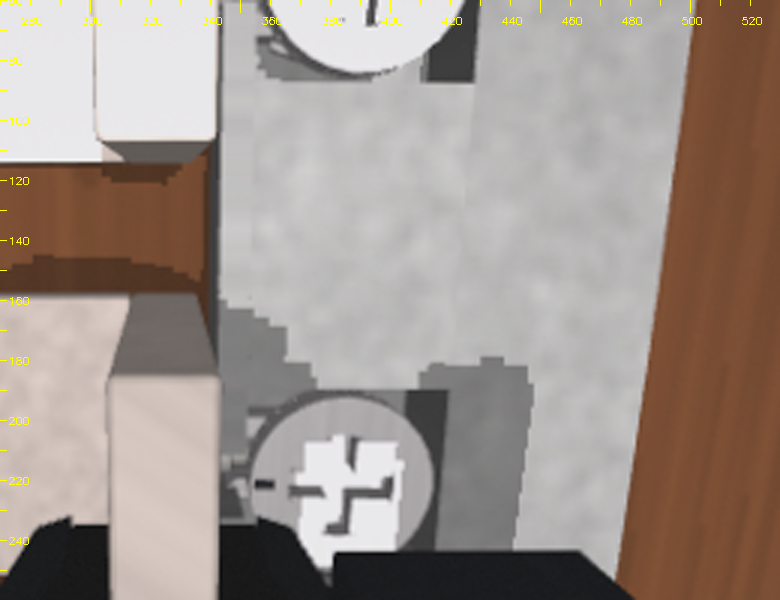

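Emit:
jog_arm(hand=[10, 10, 10, 10, 18, 22, 30, 40, 45, 45], translation=[[0, 0, 1], [0, 0, 2], [0, 0, 2], [0, 0, 2], [0, 0, 2], [0, 0, 2], [0, 0, 2], [0, 0, 2], [0, 0, 2], [0, 0, 2]], spin=[0, 0, 0, 0, 0, 0, 0, 0, 0, 0])

```text
clock: 14.4
ee_pos: [0.5688, -0.0038, 0.0659]
ee_rot: [3.141, 0.027, 0.001]
force: [-0.9, 0.7, 1.0]
gripper_width: 0.513
```

Emit:
jog_arm(hand=[45, 45, 45, 45, 45, 45, 45, 45], translation=[[0, 0, -20], [0, 0, -50], [0, 0, -90], [0, 0, -130], [0, 0, -170], [0, 0, -185], [0, 0, -185], [0, 0, -185]], spin=[0, 0, 0, 0, 0, 0, 0, 0])

```text
clock: 15.2
ee_pos: [0.5678, -0.0037, 0.2491]
ee_rot: [-3.141, -0.027, 0.003]
force: [-1.1, 0.4, -0.3]
gripper_width: 0.509
```

```bash
python3 - <<'E'
from mv import *
c=camera("wrist");save(c,"w9"); cv2.imwrite("pics/w9.png",c["color"]); crop(c,250,100,450,280,3.5,"w9a.png"); plan(.499,-.330,.30,90-23)
E
```

```text
now [ 0.5672 -0.0037  0.2481] yaw 0.97 q1,q6 [-0.05 -0.07] t 15.25 w 45.2
shift [-73.9 325.  -51.7] spin -1.152 deg -66.0 rows>= 7.7 q6 end -1.22
```

View pics/w9a.png

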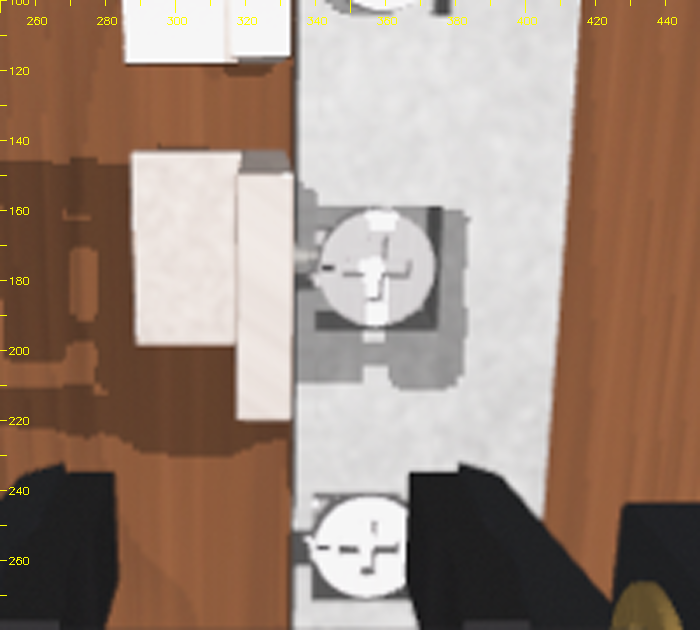

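Emit:
jog_arm(hand=[60, 60, 60, 60, 60, 60, 60, 60, 60, 60, 60, 60, 60, 60], translation=[[-4, 27, -5], [-8, 54, -10], [-12, 81, -15], [-16, 108, -20], [-20, 135, -22], [-24, 162, -22], [-28, 189, -22], [-32, 216, -22], [-34, 243, -22], [-34, 270, -22], [-34, 300, -22], [-34, 325, -22], [-34, 325, -22], [-34, 325, -22]], spin=[-0.13, -0.26, -0.39, -0.52, -0.65, -0.78, -0.91, -1.04, -1.17, -1.3, -1.43, -1.55, -1.55, -1.55])

```text
clock: 16.65
ee_pos: [0.539, -0.3287, 0.2697]
ee_rot: [-2.225, -2.21, 0.001]
force: [-0.6, 0.5, -0.7]
gripper_width: 0.684
```

```bash
python3 - <<'E'
from mv import *
c=camera("wrist");save(c,"w10"); cv2.imwrite("pics/w10.png",c["color"]); plan(.499,-.330,.30,90)
print(proj(c,[.498,-.33,.16]))
E
```

```text
now [ 0.5393 -0.3282  0.2704] yaw 89.67 q1,q6 [-0.59 -2.15] t 16.7 w 60.1
shift [ -1.9 -40.4 -29.5] spin -0.006 deg -0.3 rows>= 1.0 q6 end -2.16
[[320.82520557 149.85995698]]
```

View pics/w10.png

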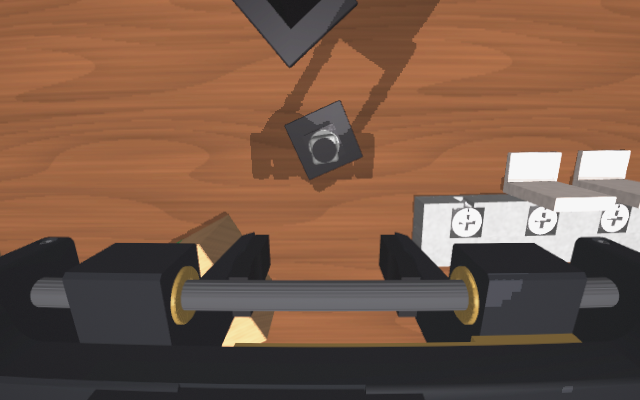

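```bash
python3 - <<'E'
from mv import *
c=load("w10"); crop(c,275,90,375,190,7,"w10a.png")
E
```

```text
(no output)
```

View pics/w10a.png

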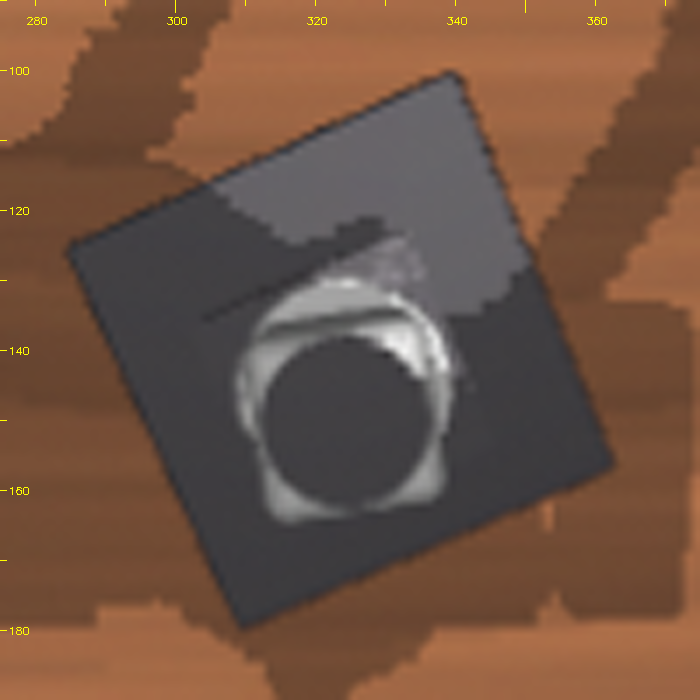

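```bash
python3 - <<'E'
from mv import *
c=load("w10"); p=onz(c,[(324.7,150.4)],.16)[0]; print(p)
q=onz(c,[(284.5,125.5),(340,100),(362.5,156.5),(309,180)],.006); print(q.round(4).tolist(),q.mean(0))
plan(p[0],p[1],.20,99.3); plan(p[0],p[1],.109,99.3)
E
```

```text
[ 0.49854785 -0.32623922  0.16      ]
[[0.4756, -0.3843, 0.006], [0.4405, -0.3031, 0.006], [0.5217, -0.2688, 0.006], [0.5571, -0.35, 0.006]] [ 0.49874328 -0.32655615  0.006     ]
now [ 0.5393 -0.3282  0.2704] yaw 89.67 q1,q6 [-0.59 -2.15] t 16.7 w 60.1
shift [  1.6 -40.5  70.5] spin -0.168 deg -9.6 rows>= 1.6 q6 end -2.32
now [ 0.5393 -0.3282  0.2704] yaw 89.67 q1,q6 [-0.59 -2.15] t 16.7 w 60.1
shift [  1.3 -40.3 161.5] spin -0.168 deg -9.6 rows>= 3.3 q6 end -2.32
```

Emit:
jog_arm(hand=[60, 60, 60, 60, 60, 60, 60, 60], translation=[[1, -20, 20], [1.5, -40.5, 50], [1.5, -40.5, 70], [1.5, -40.5, 100], [1.4, -40.4, 130], [1.3, -40.3, 155], [1.3, -40.3, 160], [1.3, -40.3, 160]], spin=[-0.08, -0.16, -0.168, -0.168, -0.168, -0.168, -0.168, -0.168])

```text
clock: 17.5
ee_pos: [0.4991, -0.3262, 0.1115]
ee_rot: [-2.029, -2.394, 0.0]
force: [0.1, 0.6, 1.0]
gripper_width: 0.686
```

```bash
python3 - <<'E'
from mv import *
c=camera("wrist"); cv2.imwrite("pics/w11.png",c["color"]); plan(.49855,-.32624,.109,99.3)
E
```

```text
now [ 0.5001 -0.3272  0.1131] yaw 99.43 q1,q6 [-0.62 -2.36] t 17.55 w 60.2
shift [ 1.2 -1.4  4.1] spin 0.002 deg 0.1 rows>= 0.1 q6 end -2.35
```

View pics/w11.png

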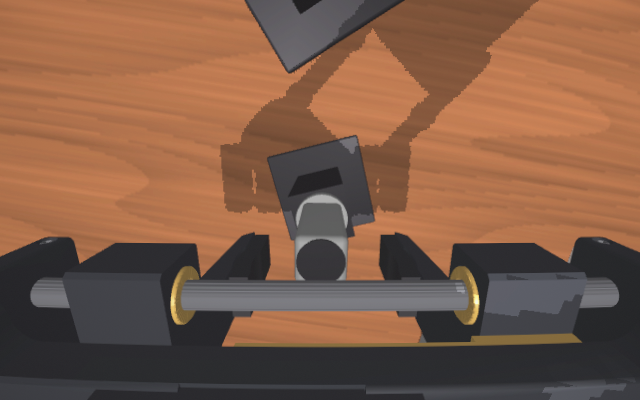

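Emit:
jog_arm(hand=[60, 60, 20, 20, 20, 20, 20, 20, 20], translation=[[0.5, -1.2, 2], [0.5, -1.2, 2], [0.5, -1.2, 2], [0.5, -1.2, 2], [0.5, -1.2, 2], [0.5, -1.2, 2], [0.5, -1.2, 2], [0.5, -1.2, 2], [0.5, -1.2, 2]], spin=[0, 0, 0, 0, 0, 0, 0, 0, 0])

```text
clock: 18.45
ee_pos: [0.4986, -0.3276, 0.1107]
ee_rot: [2.032, 2.396, -0.0]
force: [0.1, -0.1, 0.6]
gripper_width: 0.294
```

```bash
python3 - <<'E'
from mv import *
plan(.499,-.326,.22,99.3); print(state()["force"])
E
```

```text
now [ 0.4986 -0.3276  0.1107] yaw 99.41 q1,q6 [-0.62 -2.36] t 18.45 w 25.9
shift [   1.5    0.7 -109.3] spin 0.002 deg 0.1 rows>= 2.2 q6 end -2.36
[ 0.08893609 -0.05709767  0.63216382]
```

Emit:
jog_arm(hand=[20, 20, 20, 20, 20, 20], translation=[[0, 0, -20], [0, 0, -50], [0, 0, -85], [0, 0, -115], [0, 0, -130], [0, 0, -130]], spin=[0, 0, 0, 0, 0, 0])

```text
clock: 19.05
ee_pos: [0.4998, -0.3284, 0.2432]
ee_rot: [2.029, 2.393, 0.001]
force: [0.3, -1.3, -2.0]
gripper_width: 0.294
```

```bash
python3 - <<'E'
from mv import *
plan(.6118,-.0034,.23,90.95); print(state()["force"])
E
```

```text
now [ 0.4998 -0.3284  0.2432] yaw 99.41 q1,q6 [-0.62 -2.36] t 19.05 w 25.9
shift [302.4 163.6  12.8] spin 0.148 deg 8.5 rows>= 6.9 q6 end -2.21
[ 0.27020834 -1.32448591 -2.02208235]
```

Emit:
jog_arm(hand=[20, 20, 20, 20, 20, 20, 20, 20, 20, 20, 20, 20, 20], translation=[[15, 8, 0], [45, 24, 2], [76, 41, 4], [106, 57, 6], [136, 74, 8], [166, 90, 10], [196, 107, 12], [226, 123, 12], [256, 139, 12], [285, 154, 12], [302.4, 163.6, 12], [302.4, 163.6, 12], [302.4, 163.6, 12]], spin=[0, 0, 0.02, 0.04, 0.06, 0.08, 0.1, 0.12, 0.148, 0.148, 0.148, 0.148, 0.148])

```text
clock: 20.35
ee_pos: [0.609, -0.0016, 0.2262]
ee_rot: [-2.199, -2.239, 0.005]
force: [0.7, -0.6, -1.9]
gripper_width: 0.292
```

```bash
python3 - <<'E'
from mv import *
c=camera("wrist"); save(c,"w12"); cv2.imwrite("pics/w12.png",c["color"]); plan(.6118,-.0034,.157,90.95)
E
```

```text
now [ 0.6092 -0.0024  0.2268] yaw 90.96 q1,q6 [-0.04 -1.63] t 20.4 w 25.4
shift [-1.   2.8 69.8] spin 0.0 deg 0.0 rows>= 1.4 q6 end -1.63
```

View pics/w12.png

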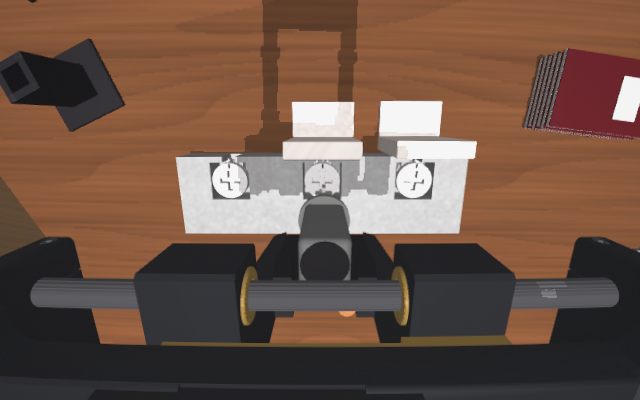

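Emit:
jog_arm(hand=[20, 20, 20, 20, 20, 20], translation=[[-0.5, 1.4, 20], [-1, 2.8, 45], [-1, 2.8, 60], [-1, 2.8, 64], [-1, 2.8, 64], [-1, 2.8, 64]], spin=[0, 0, 0, 0, 0, 0])

```text
clock: 21.0
ee_pos: [0.6139, -0.0038, 0.1657]
ee_rot: [2.203, 2.238, 0.001]
force: [-1.2, 0.6, -1.1]
gripper_width: 0.294
```

```bash
python3 - <<'E'
from mv import *
c=camera("wrist"); save(c,"w13"); crop(c,150,120,480,260,2.4,"w13.png"); plan(.6118,-.0034,.157,90.95)
s=camera("scene"); save(s,"s13"); crop(s,290,170,400,270,6,"s13.png")
d=camera("side"); save(d,"d13"); crop(d,270,150,390,250,6,"d13.png")
E
```

```text
now [ 0.6142 -0.0037  0.1661] yaw 90.91 q1,q6 [-0.05 -1.63] t 21.05 w 26.0
shift [ 0.3 -2.4  9.1] spin -0.001 deg -0.0 rows>= 0.2 q6 end -1.63
```

View pics/w13.png

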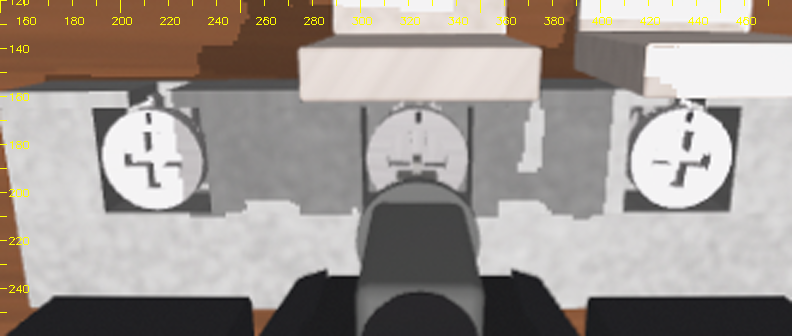

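View pics/s13.png

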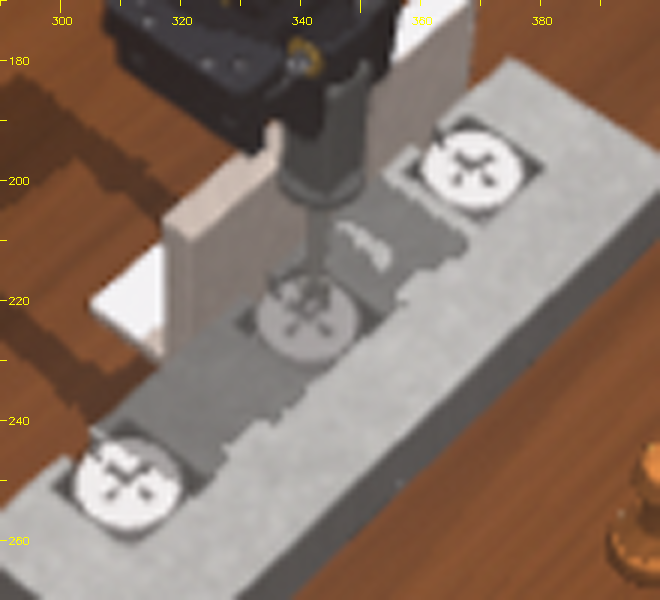

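View pics/d13.png

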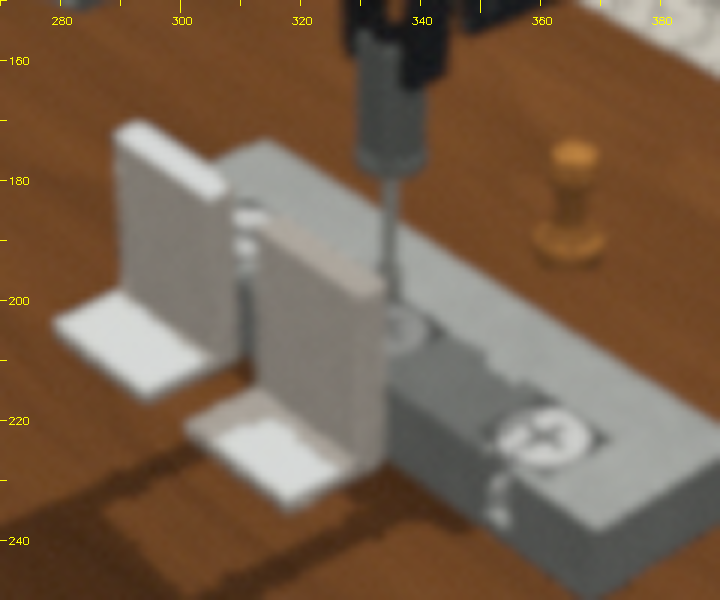

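```bash
python3 - <<'E'
from mv import *
c=load("w13"); s=load("s13"); d=load("d13")
p=onz(c,[(213.75,186.5),(434,185.8)],.046); print(p.round(4).tolist(),p.mean(0), np.linalg.norm(p[1]-p[0]),np.degrees(np.arctan2(-(p[1]-p[0])[0],(p[1]-p[0])[1])))
st=state();e=st["ee_pos"]; 
for z in (.1007,.085,.045): print(proj(s,e-[0,0,z]),proj(d,e-[0,0,z]))
print("cam1 proj", proj(s,[*p.mean(0)[:2],.046]),proj(d,[*p.mean(0)[:2],.046]))
E
```

```text
[[0.6139, -0.1178, 0.046], [0.6095, 0.112, 0.046]] [ 0.61170336 -0.00288861  0.046     ] 0.22977322712295647 1.0818603335523516
[[342.25814911 218.95654796]] [[334.2992833  197.99300149]]
[[342.48150484 215.28194482]] [[334.40583739 193.7390046 ]]
[[343.07021269 205.58733225]] [[334.68442939 182.60664171]]
cam1 proj [[341.41966431 222.73939055]] [[333.39819059 203.40694477]]
```

```bash
python3 - <<'E'
from mv import *
plan(.6116,-.0030,.150,91)
E
```

```text
now [ 0.6143 -0.0035  0.1662] yaw 90.93 q1,q6 [-0.05 -1.63] t 21.15 w 26.1
shift [ 0.6 -2.7 16.2] spin -0.001 deg -0.1 rows>= 0.3 q6 end -1.63
```

Emit:
jog_arm(hand=[20, 20, 20, 20, 20], translation=[[0.6, -2.7, 8], [0.6, -2.7, 16], [0.6, -2.7, 16], [0.6, -2.7, 16], [0.6, -2.7, 16]], spin=[-0.001, -0.001, -0.001, -0.001, -0.001])

```text
clock: 21.65
ee_pos: [0.6107, -0.0029, 0.1486]
ee_rot: [-2.202, -2.24, 0.0]
force: [0.2, 0.2, -1.3]
gripper_width: 0.291
```

```bash
python3 - <<'E'
from mv import *
plan(.6116,-.0030,.150,91); print(state()["force"])
s=camera("scene"); save(s,"s14"); crop(s,310,185,375,240,10,"s14.png")
c=camera("wrist"); save(c,"w14"); crop(c,260,130,390,230,6,"w14.png")
e=state()["ee_pos"]
for z in (.1007,.045): print(proj(s,e-[0,0,z]))
E
```

```text
now [ 0.6107 -0.0029  0.1486] yaw 90.99 q1,q6 [-0.05 -1.63] t 21.65 w 25.7
shift [-0.2  0.9 -1.4] spin -0.0 deg -0.0 rows>= 0.0 q6 end -1.63
[ 0.22309846  0.18933337 -1.34902624]
[[341.20508543 222.05656993]]
[[341.97058533 208.96126794]]
```

View pics/s14.png

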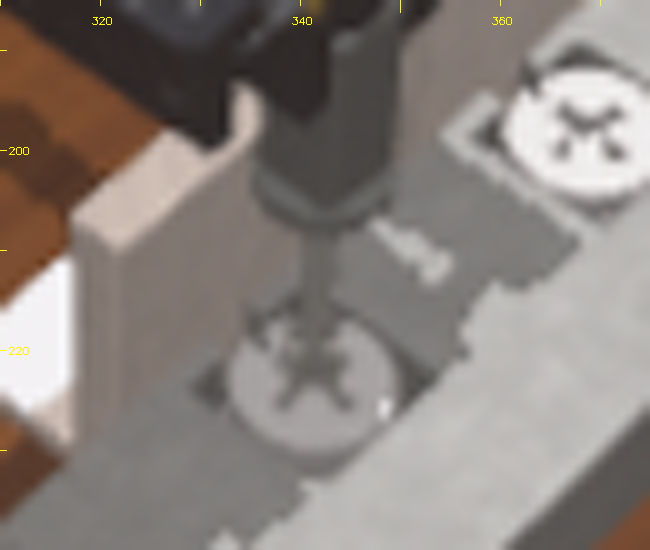

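View pics/w14.png

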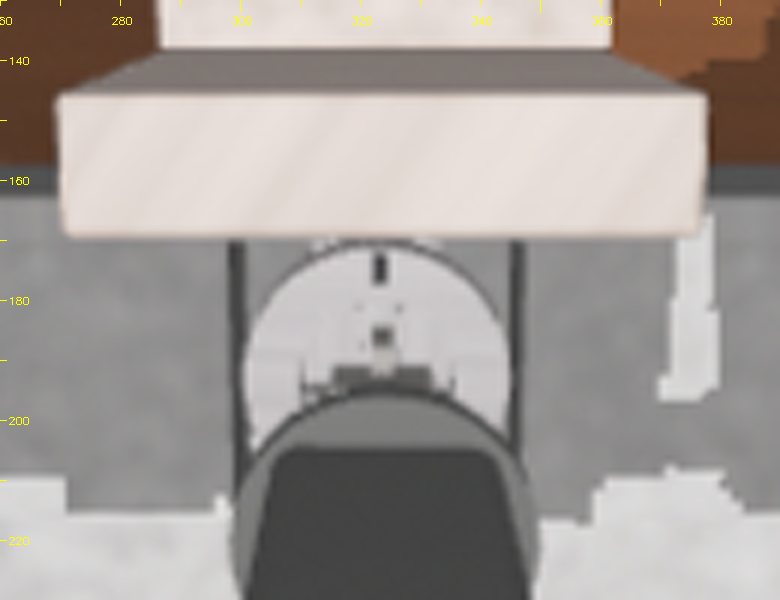

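Emit:
jog_arm(hand=[20, 20, 20, 20, 20, 20], translation=[[-0.2, 0.8, 0], [-0.2, 0.8, 2], [-0.2, 0.8, 4], [-0.2, 0.8, 6], [-0.2, 0.8, 6], [-0.2, 0.8, 6]], spin=[0, 0, 0, 0, 0, 0])

```text
clock: 22.35
ee_pos: [0.6113, -0.0031, 0.1425]
ee_rot: [-2.202, -2.24, 0.0]
force: [-0.7, -0.5, -1.6]
gripper_width: 0.294
```

```bash
python3 - <<'E'
from mv import *
plan(.6116,-.0030,.1395,91); print(state()["force"])
E
```

```text
now [ 0.6113 -0.0031  0.1425] yaw 90.99 q1,q6 [-0.05 -1.63] t 22.35 w 25.9
shift [0.1 0.3 3. ] spin -0.0 deg -0.0 rows>= 0.1 q6 end -1.63
[-0.66278977 -0.47993635 -1.58222744]
```

Emit:
jog_arm(hand=[20, 20, 20, 20], translation=[[0, 0, 1.5], [0, 0, 2.5], [0, 0, 2.5], [0, 0, 2.5]], spin=[0, 0, 0, 0])

```text
clock: 22.75
ee_pos: [0.6114, -0.003, 0.1402]
ee_rot: [-2.202, -2.24, 0.0]
force: [0.5, 0.2, -1.9]
gripper_width: 0.294
```

```bash
python3 - <<'E'
from mv import *
plan(.6116,-.0030,.1395,91); print(state()["force"],state()["torque"])
s=camera("scene"); save(s,"s15"); crop(s,310,185,375,240,10,"s15.png")
E
```

```text
now [ 0.6114 -0.003   0.1402] yaw 90.99 q1,q6 [-0.05 -1.63] t 22.75 w 25.9
shift [0.  0.2 0.7] spin -0.0 deg -0.0 rows>= 0.0 q6 end -1.63
[ 0.52882682  0.24321803 -1.90890556] [ 0.01634762 -0.01253962 -0.03608468]
```

View pics/s15.png

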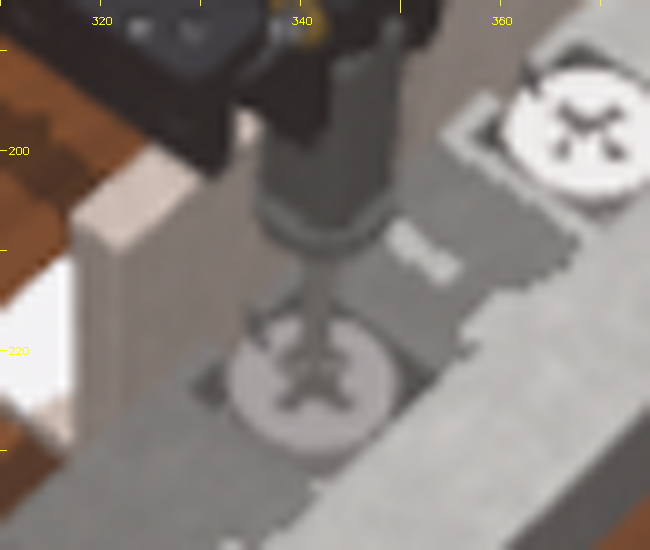

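Emit:
jog_arm(hand=[20, 20, 20, 20, 20, 20, 20, 20], translation=[[0, 0, 0], [0, 0, 0], [0, 0, 0], [0, 0, 0], [0, 0, 0], [0, 0, 0], [0, 0, 0], [0, 0, 0]], spin=[0.1, 0.2, 0.3, 0.4, 0.5, 0.6, 0.7, 0.7])

```text
clock: 23.6
ee_pos: [0.6117, -0.0037, 0.1404]
ee_rot: [2.836, 1.349, 0.0]
force: [1.3, -2.3, -1.6]
gripper_width: 0.291
```

```bash
python3 - <<'E'
from mv import *
plan(.6116,-.0030,.1395,91); print(state()["force"],state()["torque"])
s=camera("scene"); save(s,"s16"); crop(s,290,170,375,240,9,"s16.png")
E
```

```text
now [ 0.6117 -0.0037  0.1404] yaw 50.89 q1,q6 [-0.05 -0.93] t 23.6 w 25.6
shift [ 0.5 -0.6  0.9] spin -0.7 deg -40.1 rows>= 4.7 q6 end -1.63
[ 1.25153467 -2.33361876 -1.60126068] [-0.55757947 -0.15374434  0.05138564]
```

View pics/s16.png

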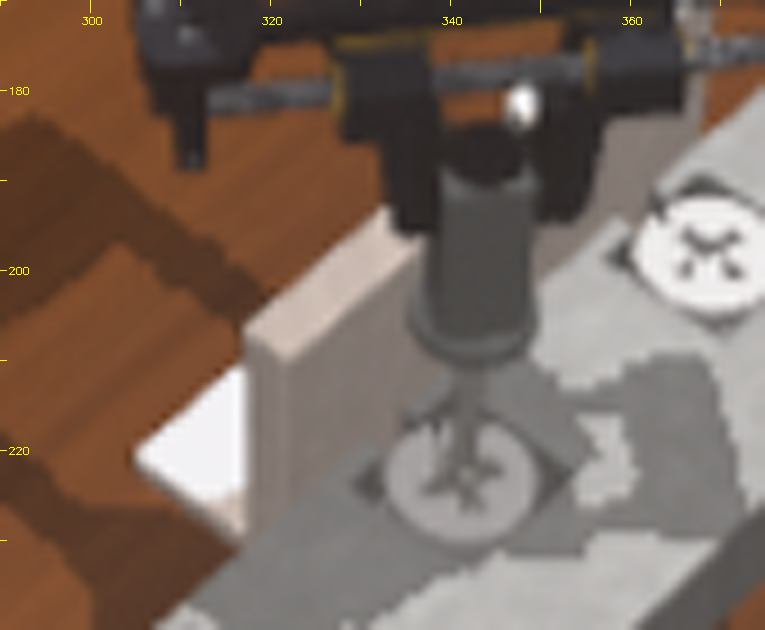

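Emit:
jog_arm(hand=[20, 20, 20, 20, 20, 20, 20, 20, 20, 20, 20], translation=[[0, 0, 0], [0, 0, 0], [0, 0, 0], [0, 0, 0], [0, 0, 0], [0, 0, 0], [0, 0, 0], [0, 0, 0], [0, 0, 0], [0, 0, 0], [0, 0, 0]], spin=[0.1, 0.2, 0.3, 0.4, 0.5, 0.6, 0.7, 0.8, 0.9, 1.0, 1.0])

```text
clock: 24.75
ee_pos: [0.6116, -0.0037, 0.1404]
ee_rot: [3.136, -0.172, 0.001]
force: [0.6, -1.8, -1.9]
gripper_width: 0.289
```

```bash
python3 - <<'E'
from mv import *
plan(.6116,-.0030,.1395,91); print(state()["force"],state()["torque"])
s=camera("scene"); save(s,"s17"); crop(s,290,170,375,240,9,"s17.png")
E
```

```text
now [ 0.6116 -0.0037  0.1404] yaw -6.28 q1,q6 [-0.05  0.06] t 24.75 w 25.5
shift [-0.1 -0.7  0.9] spin -1.698 deg -97.3 rows>= 11.3 q6 end -1.63
[ 0.59812193 -1.83136086 -1.94337371] [-0.83393368 -0.09680391  0.23879508]
```

View pics/s17.png

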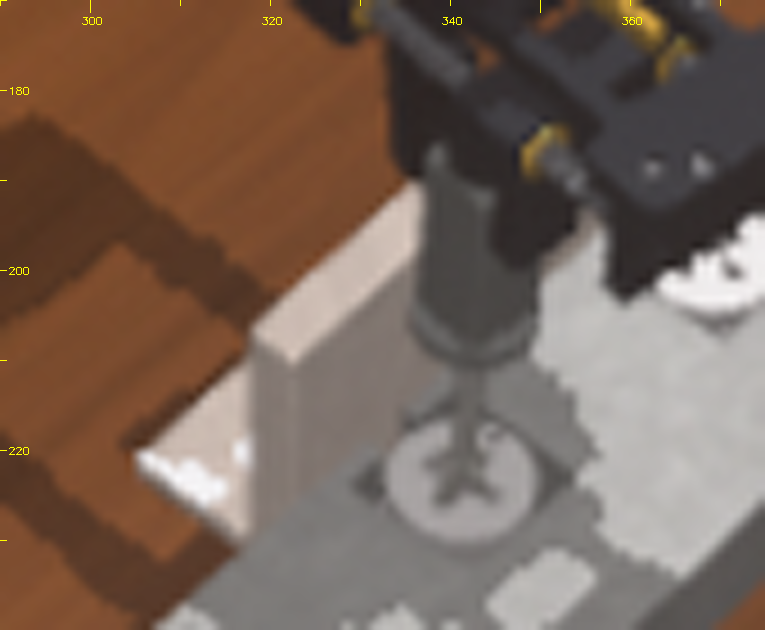

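Emit:
jog_arm(hand=[20, 20, 20, 20, 20, 20, 20, 20], translation=[[0, 0, 0], [0, 0, 0], [0, 0, 0], [0, 0, 0], [0, 0, 0], [0, 0, 0], [0, 0, 0], [0, 0, 0]], spin=[0.1, 0.2, 0.3, 0.4, 0.5, 0.6, 0.65, 0.65])

```text
clock: 25.6
ee_pos: [0.6118, -0.0036, 0.1404]
ee_rot: [2.917, -1.164, 0.002]
force: [1.1, -3.4, -2.4]
gripper_width: 0.291
```

```bash
python3 - <<'E'
from mv import *
plan(.6116,-.0030,.1395,91); print(state()["force"],state()["torque"])
s=camera("scene"); save(s,"s18"); crop(s,290,170,375,240,9,"s18.png")
E
```

```text
now [ 0.6118 -0.0036  0.1404] yaw -43.49 q1,q6 [-0.05  0.71] t 25.6 w 25.7
shift [-0.6 -0.3  0.9] spin -2.347 deg -134.5 rows>= 15.7 q6 end -1.63
[ 1.13836367 -3.35384192 -2.40307347] [-1.05844323 -0.21302081  0.05919106]
```

View pics/s18.png

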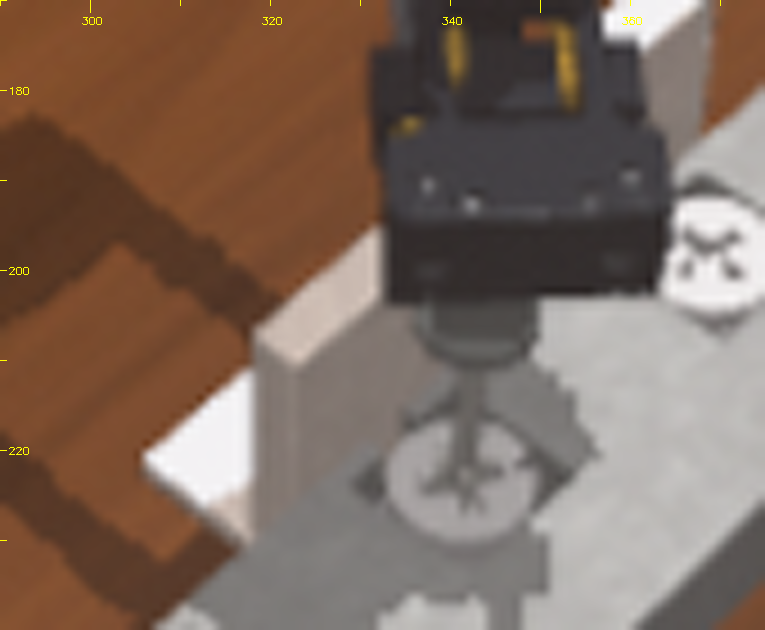

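Emit:
jog_arm(hand=[20, 20, 20], translation=[[0, 0, 0], [0, 0, 0], [0, 0, 0]], spin=[0.04, 0.07, 0.07])

```text
clock: 25.95
ee_pos: [0.6118, -0.0034, 0.1404]
ee_rot: [2.874, -1.268, 0.002]
force: [1.4, -4.6, -1.7]
gripper_width: 0.29
```

```bash
python3 - <<'E'
from mv import *
plan(.6116,-.0030,.1395,91); print(state()["force"],state()["torque"])
E
```

```text
now [ 0.6118 -0.0034  0.1404] yaw -47.6 q1,q6 [-0.05  0.79] t 25.95 w 25.5
shift [-0.5 -0.2  0.9] spin -2.419 deg -138.6 rows>= 16.1 q6 end -1.63
[ 1.39799903 -4.57393315 -1.69476168] [-1.22663051 -0.3492285   0.11812042]
```

Emit:
jog_arm(hand=[20, 20, 20, 20, 20, 20, 20, 20], translation=[[0, 0, 0], [0, 0, -4], [0, 0, -12], [0, 0, -30], [0, 0, -60], [0, 0, -85], [0, 0, -85], [0, 0, -85]], spin=[-0.07, -0.07, -0.07, -0.07, -0.07, -0.07, -0.07, -0.07])

```text
clock: 26.75
ee_pos: [0.6114, -0.0022, 0.2258]
ee_rot: [-2.915, 1.168, -0.0]
force: [0.5, 0.6, -1.9]
gripper_width: 0.294
```

```bash
python3 - <<'E'
from mv import *
print(state()["force"],state()["torque"])
plan(.6095,.112,.225,91)
s=camera("scene"); save(s,"s19"); crop(s,290,120,400,240,6,"s19.png")
E
```

```text
[ 0.48096349  0.58517729 -1.90899456] [-0.07672962  0.12257354  0.0381624 ]
now [ 0.6114 -0.0022  0.2258] yaw -43.67 q1,q6 [-0.05  0.72] t 26.75 w 25.9
shift [-80.2 -81.3   1. ] spin -2.35 deg -134.7 rows>= 15.7 q6 end -1.63
```

View pics/s19.png

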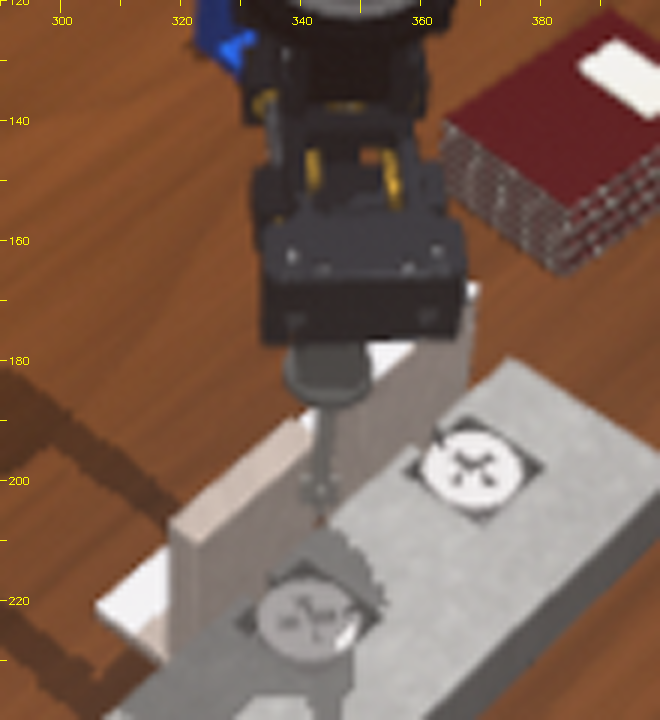

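Emit:
jog_arm(hand=[20, 20, 20, 20, 20, 20, 20, 20, 20, 20, 20, 20, 20, 20, 20, 20, 20, 20, 20], translation=[[-5, -5, 0], [-10, -10, 0], [-15, -15, 0], [-20, -20, 0], [-25, -25, 0], [-30, -30, 0], [-35, -35, 0], [-40, -40, 0], [-45, -45, 0], [-50, -50, 0], [-55, -55, 0], [-60, -60, 0], [-65, -65, 0], [-70, -70, 0], [-75, -76, 0], [-80.2, -81.3, 0], [-80.2, -81.3, 0], [-80.2, -81.3, 0], [-80.2, -81.3, 0]], spin=[-0.14, -0.28, -0.42, -0.56, -0.7, -0.84, -0.98, -1.12, -1.26, -1.4, -1.54, -1.68, -1.82, -1.96, -2.1, -2.24, -2.35, -2.35, -2.35])

```text
clock: 28.7
ee_pos: [0.6084, 0.1112, 0.2233]
ee_rot: [-2.204, -2.236, 0.004]
force: [0.4, 0.5, -0.9]
gripper_width: 0.287
```

```bash
python3 - <<'E'
from mv import *
plan(.6095,.112,.165,91)
c=camera("wrist"); save(c,"w20"); cv2.imwrite("pics/w20.png",c["color"])
E
```

```text
now [0.6084 0.1112 0.2233] yaw 90.83 q1,q6 [ 0.14 -1.45] t 28.7 w 25.3
shift [ 0.8  1.3 58.3] spin -0.003 deg -0.2 rows>= 1.2 q6 end -1.45
```

View pics/w20.png

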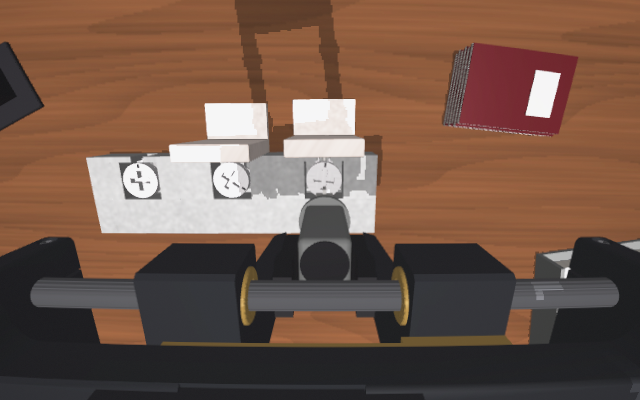

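Emit:
jog_arm(hand=[20, 20, 20, 20, 20, 20, 20], translation=[[0.8, 1.3, 20], [0.8, 1.3, 40], [0.8, 1.3, 60], [0.8, 1.3, 70], [0.8, 1.3, 73], [0.8, 1.3, 73], [0.8, 1.3, 73]], spin=[-0.003, -0.003, -0.003, -0.003, -0.003, -0.003, -0.003])

```text
clock: 29.45
ee_pos: [0.6117, 0.112, 0.1534]
ee_rot: [2.199, 2.243, 0.002]
force: [0.3, -0.3, -0.6]
gripper_width: 0.29
```

```bash
python3 - <<'E'
from mv import *
plan(.6095,.112,.150,91); print(state()["force"])
c=camera("wrist"); save(c,"w21"); crop(c,260,130,390,230,6,"w21.png"); 
crop(c,60,130,320,210,3,"w21b.png"); 
E
```

```text
now [0.6117 0.112  0.1534] yaw 91.13 q1,q6 [ 0.14 -1.45] t 29.45 w 25.6
shift [ 0.  -2.2  3.4] spin 0.002 deg 0.1 rows>= 0.1 q6 end -1.45
[ 0.29982938 -0.25928307 -0.61960677]
```

View pics/w21.png

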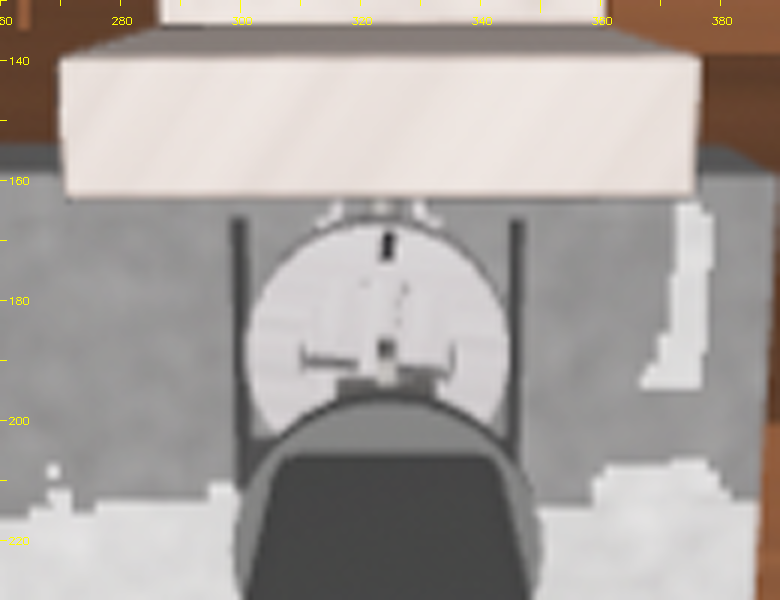

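View pics/w21b.png

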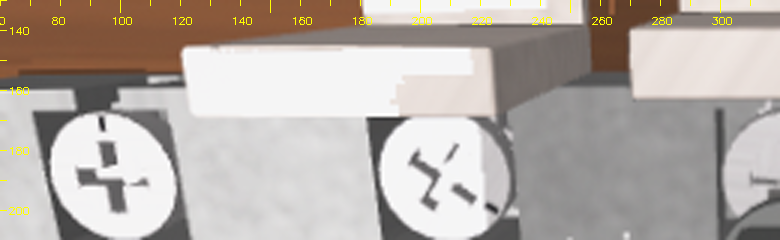

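```bash
python3 - <<'E'
from mv import *
c=load("w21")
print(onz(c,[(323,188),(324.4,188)],.046), proj(c,[.6095,.112,.046]))
st=state(); R=Ro.from_rotvec(st["ee_rot"]).as_matrix(); print(R.round(4)); print(proj(c,st["ee_pos"]+R[:,2]*.1007), proj(c,st["ee_pos"]))
a=np.array(load("w14")["R"])
E
```

```text
[[0.60870843 0.11212494 0.046     ]
 [0.60868108 0.11351909 0.046     ]] [[322.85995803 188.7727539 ]]
[[-1.990e-02  9.998e-01  2.200e-03]
 [ 9.998e-01  1.990e-02  4.000e-04]
 [ 3.000e-04  2.200e-03 -1.000e+00]]
[[322.90053974 192.82952859]] [[322.17183811 229.6084638 ]]
```

Emit:
jog_arm(hand=[20, 20, 20, 20, 20], translation=[[-0.6, -1.2, 2], [-1.2, -2.2, 4], [-1.2, -2.2, 4.5], [-1.2, -2.2, 4.5], [-1.2, -2.2, 4.5]], spin=[0.03, 0.06, 0.07, 0.07, 0.07])

```text
clock: 30.0
ee_pos: [0.6086, 0.1107, 0.1477]
ee_rot: [2.276, 2.166, 0.0]
force: [0.6, -0.3, -1.6]
gripper_width: 0.293
```

```bash
python3 - <<'E'
from mv import *
plan(.6095,.112,.150,91); print(state()["force"])
c=camera("wrist"); save(c,"w22"); crop(c,260,130,390,230,6,"w22.png"); 
s=camera("scene"); save(s,"s22"); crop(s,335,160,400,215,10,"s22.png")
E
```

```text
now [0.6086 0.1107 0.1477] yaw 87.15 q1,q6 [ 0.14 -1.38] t 30.0 w 25.8
shift [ 1.3  0.8 -2.3] spin -0.067 deg -3.8 rows>= 0.4 q6 end -1.45
[ 0.64861414 -0.30188834 -1.63723622]
```

View pics/w22.png

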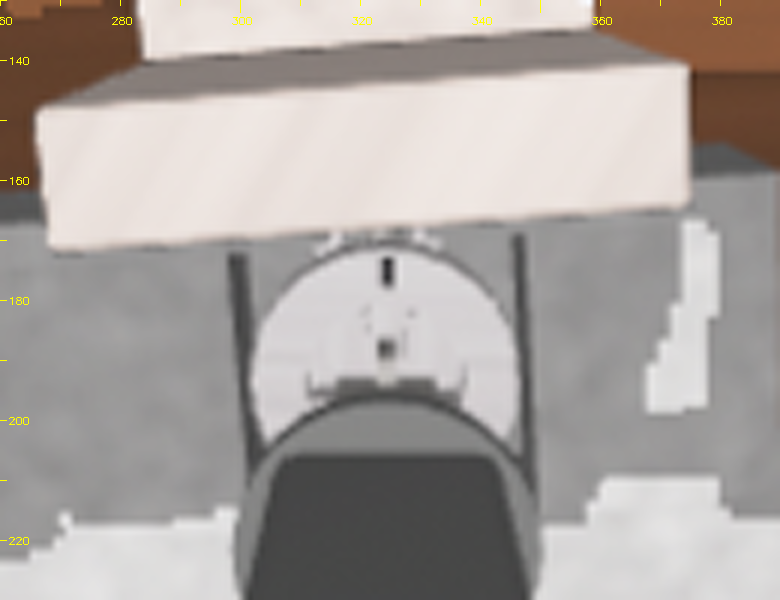

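View pics/s22.png

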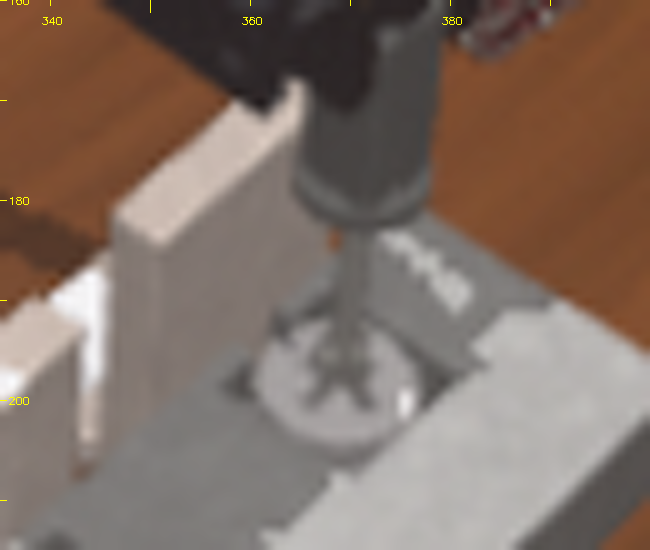

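Emit:
jog_arm(hand=[20, 20, 20, 20, 20, 20, 20], translation=[[0, 0.7, 0], [0, 0.7, 2], [0, 0.7, 4], [0, 0.7, 5.5], [0, 0.7, 7], [0, 0.7, 7.5], [0, 0.7, 7.5]], spin=[0, 0, 0, 0, 0, 0, 0])

```text
clock: 30.8
ee_pos: [0.6092, 0.1106, 0.14]
ee_rot: [-2.276, -2.165, 0.0]
force: [-0.3, -0.0, -0.9]
gripper_width: 0.292
```

```bash
python3 - <<'E'
from mv import *
plan(.6095,.112,.140,91); print(state()["force"],state()["torque"])
E
```

```text
now [0.6092 0.1106 0.14  ] yaw 87.15 q1,q6 [ 0.14 -1.38] t 30.8 w 25.8
shift [ 1.4  0.2 -0. ] spin -0.067 deg -3.9 rows>= 0.4 q6 end -1.45
[-0.3447997  -0.03047792 -0.90326051] [-0.01321267 -0.00867758 -0.03661702]
```

Emit:
jog_arm(hand=[20, 20, 20, 20, 20, 20, 20, 20, 20, 20, 20, 20, 20], translation=[[0, 0, 0], [0, 0, 0], [0, 0, 0], [0, 0, 0], [0, 0, 0], [0, 0, 0], [0, 0, 0], [0, 0, 0], [0, 0, 0], [0, 0, 0], [0, 0, 0], [0, 0, 0], [0, 0, 0]], spin=[0.1, 0.2, 0.3, 0.4, 0.5, 0.6, 0.7, 0.8, 0.9, 1.0, 1.1, 1.2, 1.2])

```text
clock: 32.1
ee_pos: [0.6092, 0.1107, 0.1402]
ee_rot: [3.101, 0.502, -0.0]
force: [-0.2, -0.6, -1.6]
gripper_width: 0.295
```

```bash
python3 - <<'E'
from mv import *
plan(.6095,.112,.140,91); print(state()["force"],state()["torque"])
s=camera("scene"); save(s,"s23"); crop(s,320,150,400,215,9,"s23.png")
E
```

```text
now [0.6092 0.1107 0.1402] yaw 18.39 q1,q6 [ 0.14 -0.18] t 32.1 w 26.0
shift [ 0.7 -1.2  0.2] spin -1.267 deg -72.6 rows>= 8.5 q6 end -1.45
[-0.20492882 -0.62626149 -1.58415614] [-0.04182586  0.15046193  0.05890278]
```

View pics/s23.png

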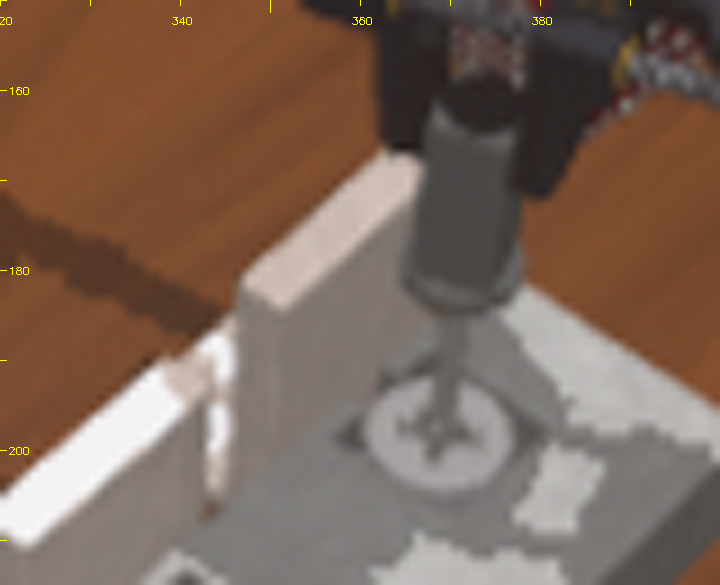

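Emit:
jog_arm(hand=[20, 20, 20, 20, 20, 20, 20, 20, 20, 20, 20, 20, 20, 20], translation=[[0, 0, 0], [0, 0, 0], [0, 0, 0], [0, 0, 0], [0, 0, 0], [0, 0, 0], [0, 0, 0], [0, 0, 0], [0, 0, 0], [0, 0, 0], [0, 0, 0], [0, 0, 0], [0, 0, 0], [0, 0, 0]], spin=[0.1, 0.2, 0.3, 0.4, 0.5, 0.6, 0.7, 0.8, 0.9, 1.0, 1.08, 1.12, 1.16, 1.16])

```text
clock: 33.55
ee_pos: [0.6095, 0.1105, 0.1402]
ee_rot: [2.87, -1.277, 0.001]
force: [0.1, -0.2, -1.6]
gripper_width: 0.29
```

```bash
python3 - <<'E'
from mv import *
plan(.6095,.112,.140,91); print(state()["force"],state()["torque"])
s=camera("scene"); save(s,"s24"); crop(s,320,150,400,215,9,"s24.png")
E
```

```text
now [0.6095 0.1105 0.1402] yaw -47.95 q1,q6 [0.14 0.98] t 33.55 w 25.6
shift [-1.1 -1.   0.2] spin -2.425 deg -139.0 rows>= 16.2 q6 end -1.45
[ 0.07802513 -0.2367868  -1.61975296] [-0.24250063  0.07359747  0.11323481]
```

View pics/s24.png

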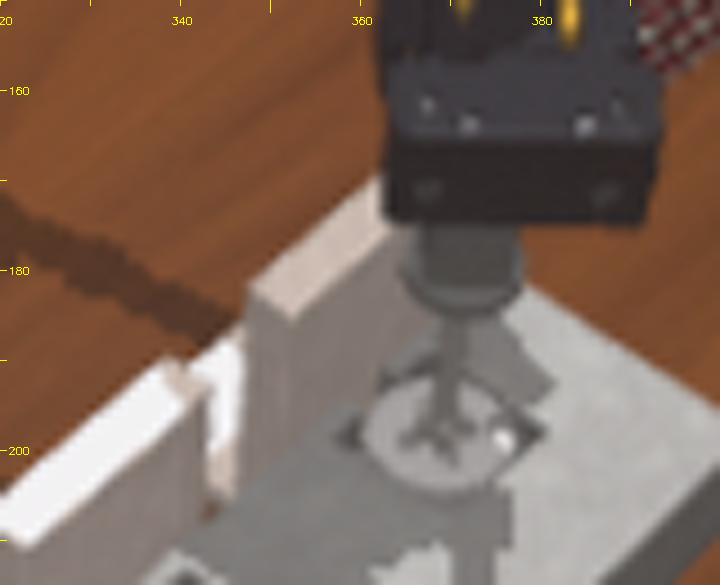

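Emit:
jog_arm(hand=[20, 20, 20, 20, 20, 20, 20, 20, 20], translation=[[0, 0, 0], [0, 0, -4], [0, 0, -12], [0, 0, -30], [0, 0, -60], [0, 0, -90], [0, 0, -105], [0, 0, -105], [0, 0, -105]], spin=[-0.07, -0.07, -0.07, -0.07, -0.07, -0.07, -0.07, -0.07, -0.07])

```text
clock: 34.5
ee_pos: [0.6091, 0.1107, 0.2448]
ee_rot: [2.912, -1.179, -0.001]
force: [0.3, 0.1, -2.2]
gripper_width: 0.292
```

```bash
python3 - <<'E'
from mv import *
print(state()["force"],state()["torque"])
c=camera("wrist"); save(c,"w25"); cv2.imwrite("pics/w25.png",c["color"])
plan(.4986,-.3272,.245,-44)
E
```

```text
[ 0.25318437  0.09141621 -2.2385577 ] [-0.00964081  0.13955932 -0.00668096]
now [0.6084 0.1106 0.2436] yaw -44.07 q1,q6 [0.14 0.91] t 34.55 w 25.6
shift [225.6 390.9  -1. ] spin -0.001 deg -0.1 rows>= 9.0 q6 end 0.91
```

View pics/w25.png

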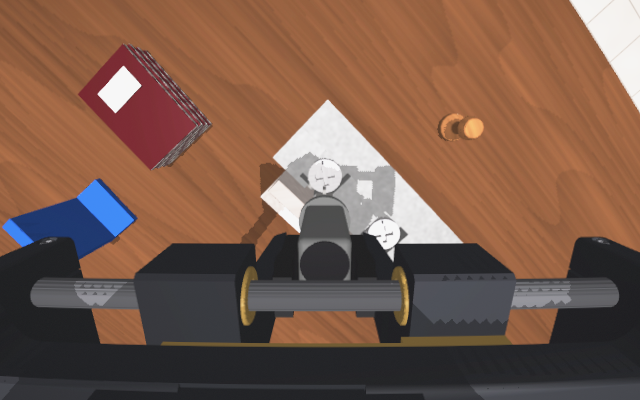

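Emit:
jog_arm(hand=[20, 20, 20, 20, 20, 20, 20, 20, 20, 20, 20, 20, 20, 20, 20], translation=[[10, 17, 0], [28, 48, 0], [46, 80, 0], [64, 111, 0], [82, 142, 0], [100, 173, 0], [118, 204, 0], [136, 236, 0], [154, 267, 0], [172, 298, 0], [190, 329, 0], [208, 361, 0], [225.6, 390.9, 0], [225.6, 390.9, 0], [225.6, 390.9, 0]], spin=[0, 0, 0, 0, 0, 0, 0, 0, 0, 0, 0, 0, 0, 0, 0])

```text
clock: 36.05
ee_pos: [0.4979, -0.3277, 0.2434]
ee_rot: [-2.91, 1.182, 0.005]
force: [-0.3, 1.3, -2.3]
gripper_width: 0.29
```

```bash
python3 - <<'E'
from mv import *
plan(.4986,-.3272,.245,-44)
c=camera("wrist"); save(c,"w26"); cv2.imwrite("pics/w26.png",c["color"])
s=camera("scene"); save(s,"s26"); crop(s,270,130,420,290,4,"s26.png")
d=camera("side"); save(d,"d26"); crop(d,240,140,400,260,4.5,"d26.png"); crop(d,340,180,430,330,4,"d26b.png")
crop(s,180,190,260,310,5,"s26b.png")
E
```

```text
now [ 0.4979 -0.3277  0.2434] yaw -44.21 q1,q6 [-0.62  0.15] t 36.05 w 25.6
shift [ 0.2 -0.9 -1.6] spin -0.004 deg -0.2 rows>= 0.0 q6 end 0.14
```

View pics/w26.png

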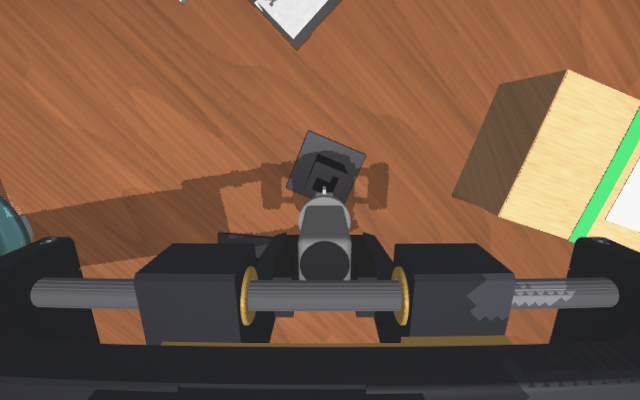

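View pics/s26.png

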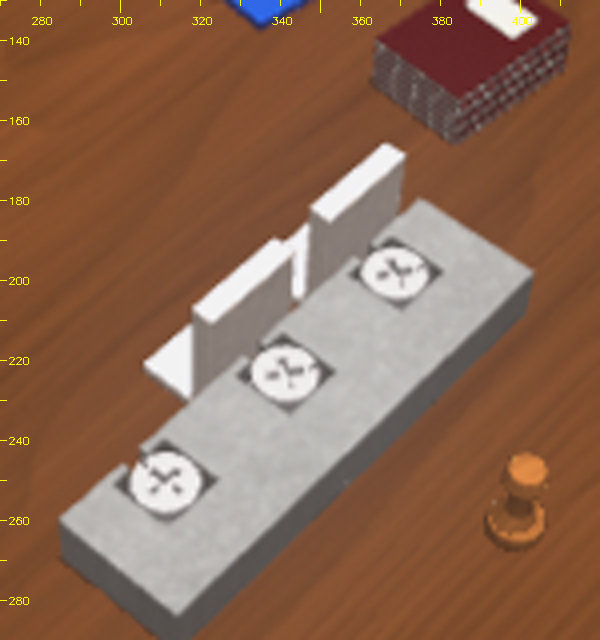

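View pics/d26.png

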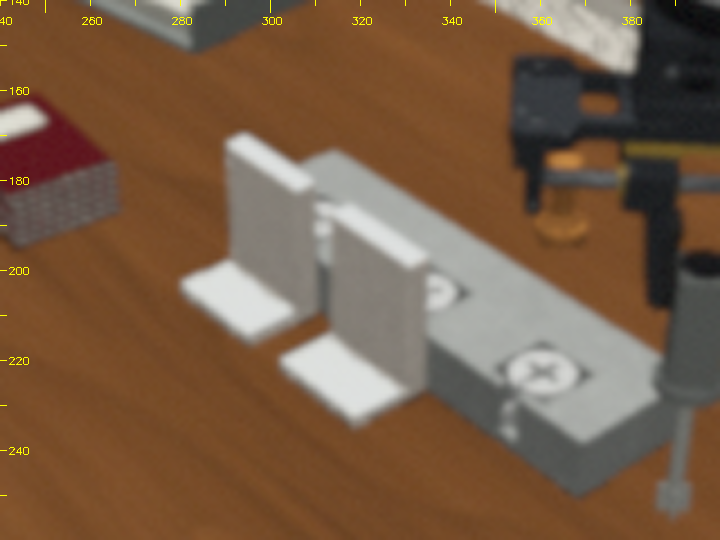

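View pics/d26b.png

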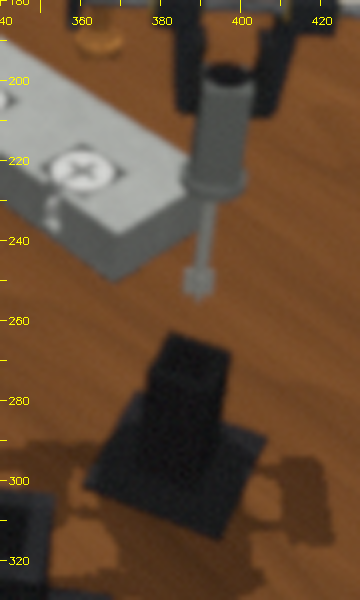

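View pics/s26b.png

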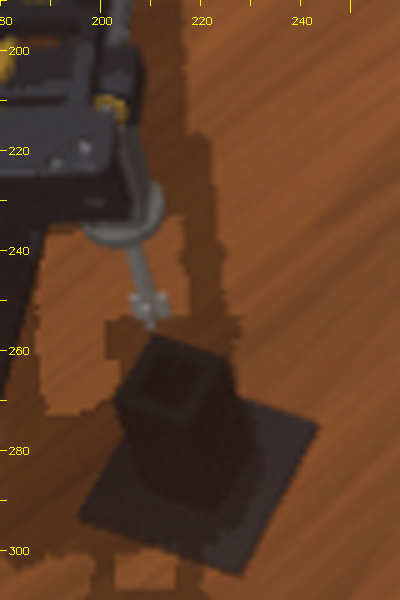

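```bash
python3 - <<'E'
from mv import *
s=load("s26");d=load("d26"); e=state()["ee_pos"]
print(proj(s,e-[0,0,.1007]),proj(d,e-[0,0,.1007]))
print("mouth",proj(s,[.4987,-.3266,.09]),proj(d,[.4987,-.3266,.09]))
plan(.4987,-.3268,.15,None)
E
```

```text
[[210.63802138 252.94430348]] [[389.14925874 251.58586851]]
mouth [[214.32462973 265.38907778]] [[386.83666529 268.62500308]]
now [ 0.4992 -0.3262  0.2444] yaw -44.02 q1,q6 [-0.62  0.15] t 36.2 w 25.7
shift [ 0.2  0.8 94.4] spin 0 deg 0.0 rows>= 1.9 q6 end 0.15
```

Emit:
jog_arm(hand=[20, 20, 20, 20, 20, 20, 20, 20], translation=[[0, 0.4, 20], [0, 0.4, 40], [0, 0.4, 55], [0, 0.4, 70], [0, 0.4, 90], [0, 0.4, 110], [0, 0.4, 120], [0, 0.4, 120]], spin=[0, 0, 0, 0, 0, 0, 0, 0])

```text
clock: 37.0
ee_pos: [0.4983, -0.3262, 0.1231]
ee_rot: [-2.912, 1.177, 0.006]
force: [-0.1, 0.5, -0.6]
gripper_width: 0.292
```

```bash
python3 - <<'E'
from mv import *
print(state()["force"]); plan(.4986,-.3272,.1115,None)
d=camera("side"); crop(d,340,220,430,330,5,"d27.png")
E
```

```text
[-0.07071413  0.53882904 -0.56783574]
now [ 0.4983 -0.3262  0.1231] yaw -44.03 q1,q6 [-0.62  0.15] t 37.0 w 25.8
shift [ 1.   0.4 11.6] spin 0 deg 0.0 rows>= 0.2 q6 end 0.15
```

View pics/d27.png

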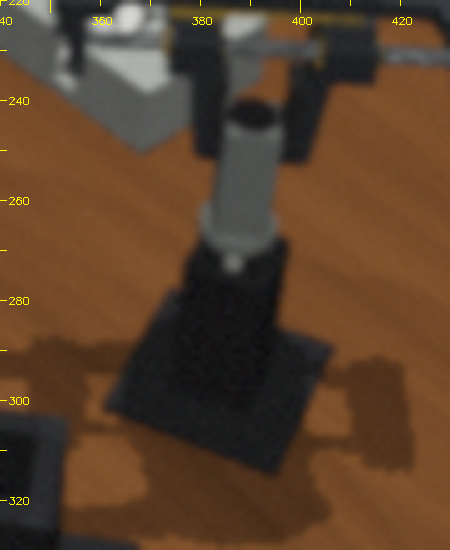

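Emit:
jog_arm(hand=[20, 20, 20, 20, 20, 28, 35, 50, 60, 60], translation=[[0, 0, 5], [0.3, 0, 9], [0.3, 0, 11], [0.3, 0, 11.5], [0.3, 0, 11.5], [0.3, 0, 11.5], [0.3, 0, 11.5], [0.3, 0, 11.5], [0.3, 0, 11.5], [0.3, 0, 11.5]], spin=[0, 0, 0, 0, 0, 0, 0, 0, 0, 0])

```text
clock: 38.05
ee_pos: [0.4997, -0.3277, 0.1139]
ee_rot: [2.912, -1.178, 0.0]
force: [0.1, 0.0, 0.3]
gripper_width: 0.648
```

Emit:
jog_arm(hand=[60, 60, 60, 60, 60, 60, 60, 60], translation=[[0, 0, -20], [0, 0, -50], [0, 0, -90], [0, 0, -130], [0, 0, -160], [0, 0, -170], [0, 0, -170], [0, 0, -170]], spin=[0, 0, 0, 0, 0, 0, 0, 0])

```text
clock: 38.85
ee_pos: [0.4989, -0.3271, 0.2818]
ee_rot: [-2.912, 1.178, 0.004]
force: [0.1, -0.3, 0.0]
gripper_width: 0.681
```

```bash
python3 - <<'E'
from mv import *
print(state()["force"])
d=camera("side"); crop(d,340,220,430,330,5,"d28.png")
s=camera("scene"); crop(s,180,230,260,310,6,"s28.png")
plan(.50,.05,.28,91)
E
```

```text
[ 0.07525184 -0.2789459   0.03920283]
now [ 0.4985 -0.3268  0.2808] yaw -44.06 q1,q6 [-0.62  0.15] t 38.95 w 59.8
shift [-260.9 -271.9    1.8] spin -2.357 deg -135.1 rows>= 15.7 q6 end -2.21
```

View pics/d28.png

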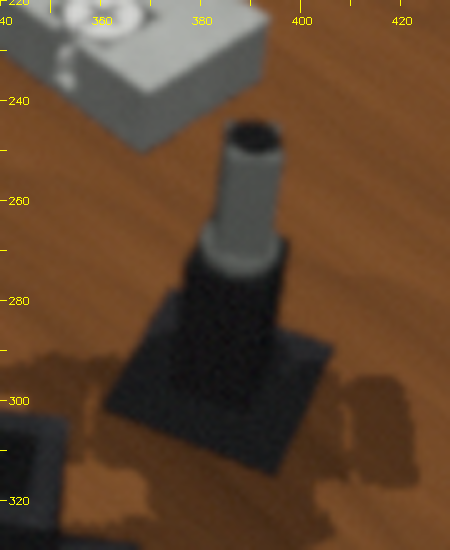

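View pics/s28.png

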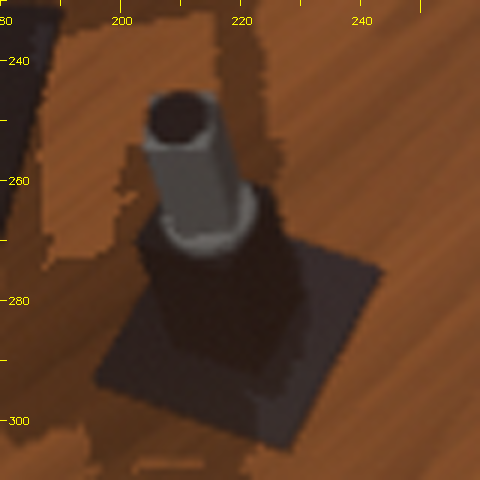

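Emit:
jog_arm(hand=[60, 60, 60, 60, 60, 60, 60, 60, 60, 60, 60, 60, 60, 60, 60, 60, 60, 60, 60], translation=[[-16, -17, 0], [-32, -34, 0], [-48, -51, 0], [-64, -68, 0], [-80, -85, 0], [-96, -102, 0], [-112, -119, 0], [-128, -136, 0], [-144, -153, 0], [-160, -170, 0], [-176, -187, 0], [-192, -204, 0], [-208, -221, 0], [-224, -238, 0], [-240, -255, 0], [-255, -270, 0], [-260, -272, 0], [-260, -272, 0], [-260, -272, 0]], spin=[-0.14, -0.28, -0.42, -0.56, -0.7, -0.84, -0.98, -1.12, -1.26, -1.4, -1.54, -1.68, -1.82, -1.96, -2.1, -2.24, -2.357, -2.357, -2.357])

```text
clock: 40.85
ee_pos: [0.5012, 0.0485, 0.2822]
ee_rot: [-2.204, -2.237, 0.003]
force: [0.1, -0.7, -0.4]
gripper_width: 0.682
```

```bash
python3 - <<'E'
from mv import *
c=camera("wrist"); save(c,"w29"); crop(c,150,90,430,290,2.8,"w29.png"); plan(.5,.05,.28,91)
s=camera("scene"); cv2.imwrite("pics/s29.png",s["color"])
E
```

```text
now [0.5014 0.0483 0.2826] yaw 90.83 q1,q6 [ 0.05 -1.54] t 40.9 w 60.2
shift [ 1.7 -1.4  2.6] spin -0.003 deg -0.2 rows>= 0.1 q6 end -1.54
```

View pics/w29.png

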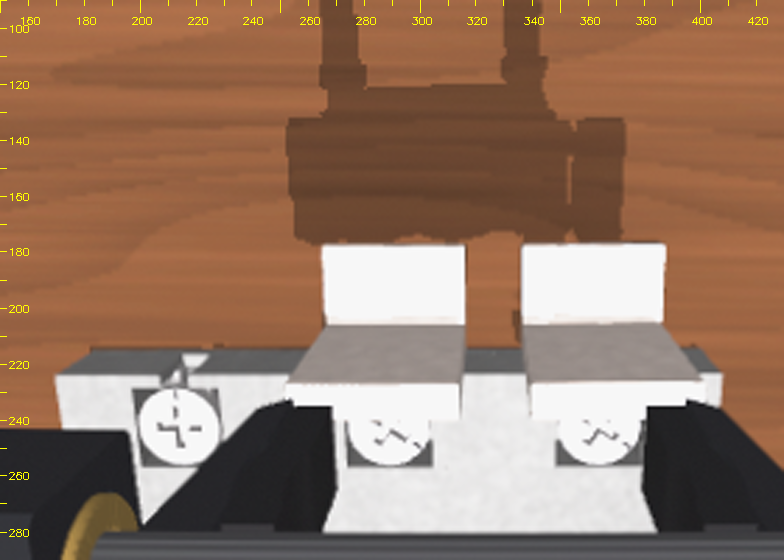

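View pics/s29.png

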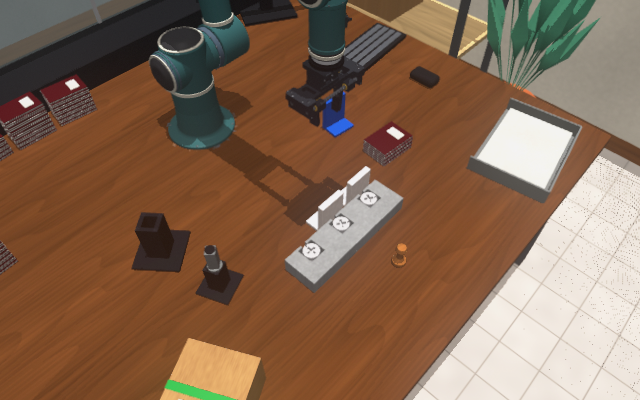

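Emit:
jog_arm(hand=[60, 60, 60, 60, 60, 60, 60, 60], translation=[[2, 30, 0], [4, 65, 10], [6, 100, 30], [8, 130, 50], [8, 145, 70], [8, 147, 80], [8, 147, 80], [8, 147, 80]], spin=[-0.003, -0.003, -0.003, -0.003, -0.003, -0.003, -0.003, -0.003])

```text
clock: 41.75
ee_pos: [0.6481, 0.0588, 0.2041]
ee_rot: [-2.2, -2.242, 0.0]
force: [-0.5, 0.3, 0.5]
gripper_width: 0.682
```

```bash
python3 - <<'E'
from mv import *
c=camera("wrist"); save(c,"w30"); crop(c,180,80,460,260,2.8,"w30.png"); plan(.65,.055,.2,91)
E
```

```text
now [0.6485 0.0589 0.205 ] yaw 91.12 q1,q6 [ 0.05 -1.54] t 41.8 w 60.4
shift [-4.   1.4  5. ] spin 0.002 deg 0.1 rows>= 0.1 q6 end -1.54
```

View pics/w30.png

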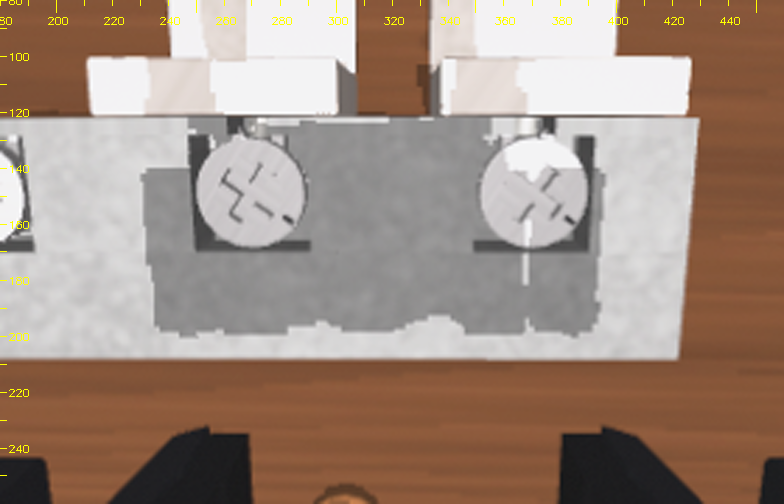

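```bash
python3 - <<'E'
from mv import *
c=load("w30"); x0,y0,f=180,80,2.8
P=lambda L:[(x0+a/f,y0+b/f) for a,b in L]
a=onz(c,P([(92,115),(340,115),(443,115.5),(687,115.5)]),.11); r=onz(c,P([(20,118),(395,118),(698,118)]),.046)
print(a.round(4).tolist(), r.round(4).tolist()); 
k=np.polyfit(r[:,1],r[:,0],1); print("gap mm",(np.polyval(k,a[:,1])-a[:,0])*1e3)
E
```

```text
[[0.5821, -0.0415, 0.11], [0.5809, 0.0384, 0.11], [0.5805, 0.0714, 0.11], [0.5787, 0.1499, 0.11]] [[0.5837, -0.0945, 0.046], [0.5815, 0.0554, 0.046], [0.5788, 0.176, 0.046]]
gap mm [0.797342   0.53103604 0.40715821 0.81259883]
```

Emit:
jog_arm(hand=[60, 60, 60, 60, 60], translation=[[0, 0, -30], [0, 0, -70], [0, 0, -80], [0, 0, -80], [0, 0, -80]], spin=[0, 0, 0, 0, 0])

```text
clock: 42.3
ee_pos: [0.6482, 0.0592, 0.2838]
ee_rot: [2.199, 2.243, 0.001]
force: [0.8, -0.2, -1.0]
gripper_width: 0.684
```

```bash
python3 - <<'E'
from workcell import *
print(state()["ee_pos"],state()["force"]); print(hand_in())
E
```

```text
[0.64822422 0.05917971 0.28380749] [ 0.77294756 -0.24310351 -1.03756275]
the job is handed in; nothing more can be done
None
```

I fitted both white supports on the desk to the rack base, one at the left slot and one at the middle. I turned both cams clockwise with the screwdriver, stood it back in the smaller holder and handed the job in at about 42 s. There was no third support. I never reached for the blue look-alike, the booklets or the stamp.

- **Cams:** the last wrist picture shows both at about 2.25 rad, past the roughly 2 rad at which a bolt is home.
- **Supports:** both stand square. The measured gap to the front face is 0.4–0.8 mm, which I take as flush because it is within camera accuracy (about 2 mm). I did not measure the bolt heads' final positions.
- **Screwdriver:** the scene and side pictures show it upright, with its shoulder on the holder's mouth.
- **Forces:** the wrist readings stayed below about 5 N whenever I looked, and the grip was fixed at about 30 N.
- **Disagreements:** the side camera was off by about 1 px, and the blade sat about 1.3 mm off its expected spot before the second cam. I corrected for this from the picture, and the blade went in without added force.

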